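Load a gel dish on the reader stage with the dish lifter

ROBOT

A 6-joint arm with a two-finger parallel gripper is mounted at the origin on a cart in front of the work surface, level with it; the furniture and walls round the work are solid. World frame = base frame: x ahead of the robot, y to its left, z up, the work surface at z = 0. Lengths are in mm, angles in rad, forces in N, time in s.
With the tool pointing down it reaches from about 325 to 775 mm from the base axis. Payload 5.5 kg.
Tool frame: the origin (TCP) lies on the centre line of the jaws, within the pads' length; the fingertips stand 17 mm ahead of it and the grasp point (between the pads) lies 2 mm behind it; z points along the fingers, y is the line along which they close (so a half turn about z gives the same grasp; the last joint's range is limited). The gripper opens to 88 mm and grips with 3 to 60 N. Pads are 20 mm wide; open, the fingers measure 115 mm over their backs; the gripper's body (75 mm by 178 mm) begins 61 mm behind the grasp point.
Start: joints at [1.064, 0.091, 1.231, -0, 1.82, -0.057], TCP at [260.878, 540.333, 239.631] pointing down, gripper open.
Joint ranges: [-2.87, 2.87], [-0.86, 2.18], [0.17, 2.46], [-1.51, 4.65], [0.06, 2.69], [-2.65, 2.65]. Speed limits (rad/s): [2.57, 2.57, 3.01, 3.14, 3.14, 3.14].

INTERFACE

Orientations are given as [roll, pitch, yaw] about the fixed x, y, z axes, in that order (R = Rz(yaw) Ry(pitch) Rx(roll)).
In Python, from workcell import bot gives the robot as it stands.
- The arm moves only by the shell command python3 steer.py 'ROWS' [FORCE]. ROWS is a JSON list of rows, 1 to 8 of them, each of 7 numbers: the opening from 0.0 (shut) to 1.0 (fully open), then dx, dy, dz in mm, then a rotation vector rx, ry, rz in rad; each row is the pose to reach, as a shift and turn from the pose commanded when the command began, along the tool's axes at that moment; what a row does not reach only later rows make up. A row lasts 1/10 s, in which the tool goes at most 50 mm and 0.15 rad, less where a joint would pass 70% of its speed; a pose out of reach is approached as far as the arm can. The fingers move at their own pace and stop on an object; FORCE is the grip in N (left out, the last holds). Time passes only in rows, so rows that do not move let the fingers close. It prints the time, the measured TCP pose, the force, the opening and the grip force at its end.
- bot.state(): the state, without advancing time (a new reading comes with each control period).
- bot.get_image(name): name is "scene" or "top" or "wrist"; returns a dict with "image" (400x640x3 uint8, blue, green, red), "intrinsics" (3x3 intrinsics, pixels), "dist" ([k1, k2, p1, p2, k3] as OpenCV has them; the pictures are not rectified), "rvec" (rotation vector, rad) and "tvec" (3), from world to camera coordinates, as OpenCV has them. Camera axes: x right, y down, z forward; pixel columns grow to the right and rows downward; lengths in mm; the calibration is good to about 2 mm. A picture is of the moment at which its call begins. There is no depth.
- bot.finish_job(): hands the job in; it is judged then, once.
The state is a dict: "time": time; "joint_pos": joint angles; "joint_vel": joint speeds; "effort": joint torques, N m; "eef_pos": TCP position; "tcp_rot": TCP orientation; "force": force on the tool from outside, world axes, zero at the start; "wrist_torque": the same for the moment, N m; "gripper_width": opening from 0.0 (shut) to 1.0 (fully open); "finger_force": force on a finger pad.
Only numpy, scipy, OpenCV 4.12 (cv2) and the standard library are available. Lean on these libraries where they do the work, as an engineer would, in place of code of your own. Each camera call takes 0.05 s, during which the arm holds its last target. There are 200 camera calls.

TASK

Using only the yellow-handled dish lifter, take the petri dish with the red gel from its rack, carry it level to the grey reader stage, lower it centred onto the two rails there, and push it gently along them with the lifter until you feel the orange stop; press lightly against it for a moment, without shifting the stop. Draw the lifter out from under the dish, leaving the dish against the stop, and stand the lifter back upright on its black mat with the handle over the mat, letting go of it. The gripper must not touch either dish; leave the green dish where it is.

Things in the scene. Friction and masses are not known exactly. Their poses are not given: they have to be found in the camera images.
- lifter: dish lifter, 0.14 kg: flat steel blade 36 wide, 4 thick, with an upright yellow handle 22 (x) x 16 (y) mm that rises to 80 mm above the blade's underside. Origin: on the underside of the blade, under the handle's middle; +x runs along the blade to its free tip, z up. The blade reaches from x = -14 to +95 mm. It starts on the mat.
- lifter_grip (a point): middle of the lifter's handle, 52 mm above the blade's underside: grip it here from above, across the 16 mm width (lifter's y).
- lifter_seat (a point): point on top of the lifter's blade, 66 mm ahead of the handle, where a dish's centre should lie. Behind it a cross fence, 36 wide and rising to 18 mm above the blade's underside, has its front face 34.5 mm back (lifter x = 31.5 mm); with it a dish can be pushed forward.
- dish_red: flat closed glass petri dish, 67 mm across, 18 tall (solid part 65 mm across, 16 tall), about 0.06 kg, red gel inside. Origin: centre of the underside, z up. It stands in one of the two rack bays (either one).
- dish_green: the same dish with green gel, in the other bay; to be left alone.
- rack: white and blue rack, 80 x 190 mm, fixed; origin under its centre on the worktop. Two bays centred at y = +46 and -46 mm, open to -x, closed behind by a blue wall at x = 36 mm. A dish stands on two rails, tops 36 mm above the worktop, x from -36 to 36 mm, with a 46 mm wide gap between, open in front and above; gap floor at 8 mm. Blue ribs beside the rails rise to 41 mm.
- stage: reader stage, grey base 150 x 104 mm, fixed; origin on the worktop, +x from its open front to the stop. Two aluminium rails along x from -55 to 60 mm, tops 40 mm above the worktop, with a 46 mm wide gap centred on y = 0, its floor at 10 mm, open in front and above, free up to x = 53 mm.
- stage_mid (a point): point level with the rail tops, above the stage's origin. The orange stop, a bar 60 mm wide across the rails, 41 to 55 mm above the worktop, has its flat front face square to x, 30 to 50 mm beyond this point in x: its setting differs every time, is not measured and has to be felt. Friction holds it; it slides back if pushed with more than about 12 N.
- mat: black rubber mat 150 x 70 x 3 mm, fixed; origin: centre of its underside, x along its length. The lifter stands on it at the start, its handle about 40 mm to -x of the mat's centre, its blade along +x.

How it is judged:
By the outcome, as a careful person would: the job done as asked, in the order asked, and still so for the second after the job is handed in, with the robot touching nothing.
It also fails if it takes over 72 s, if anything falls off the work surface, if the arm or the gripper's body presses on something with over 40 N, if the wrist force passes 120 N, or if a joint passes its speed limit or range.

## Working session

There is one attempt and no reset: what is moved stays moved. The work goes in short steps, Python scripts to look and compute and a shell command to move; the robot and the scene stay as the last step left them, time stands still between calls to the robot, and variables do not carry over. Pictures are saved under pics/ and viewed, at most 10 in all, crops included, and the job is handed in when it is done.

```bash
ls; mkdir -p pics; python3 - <<'E'
from workcell import bot
import cv2
for n in ["scene","top"]:
    d=bot.get_image(n); cv2.imwrite(f"pics/{n}0.png",d["image"]); print(n,d["intrinsics"],d["dist"],d["rvec"],d["tvec"])
a=cv2.imread("pics/scene0.png")
print(bot.state())
E
```

```text
pics
steer.py
workcell.py
scene [[389.61737314   0.         326.16980573]
 [  0.         389.61737314 189.79335307]
 [  0.           0.           1.        ]] [-0.00426866  0.          0.          0.          0.        ] [ 0.40109615  2.50339547 -1.60475504] [ 467.82522336  -32.63772123 1218.48649159]
top [[414.08943068   0.         322.10432346]
 [  0.         414.08943068 205.65666537]
 [  0.           0.           1.        ]] [-0.02092886  0.          0.          0.          0.        ] [ 2.1902422  -2.2059745   0.00504954] [  93.49207762  494.61011071 1017.5000774 ]
{'time': 0.1, 'joint_pos': array([ 1.06430357e+00,  9.17777042e-02,  1.23173580e+00, -1.14821672e-05,
        1.81978611e+00, -5.67183174e-02]), 'joint_vel': array([ 0.00024606, -0.00218897, -0.00491264,  0.00049699,  0.00021547,
       -0.00125047]), 'effort': array([ 2.53921571e-03, -4.47858739e+01, -4.07570100e+01,  7.00955372e-02,
        2.84850720e-02, -1.16298661e-04]), 'eef_pos': array([260.76277928, 540.12256128, 238.64018239]), 'tcp_rot': array([-3.13988781e+00, -8.56489175e-05,  2.69181532e+00]), 'force': array([-0.51952872, -0.292311  , -0.38254989]), 'wrist_torque': array([-0.03093294,  0.01780823, -0.02857087]), 'finger_force': 0.0, 'gripper_width': 0.9970100760422774}
```

View pics/scene0.png

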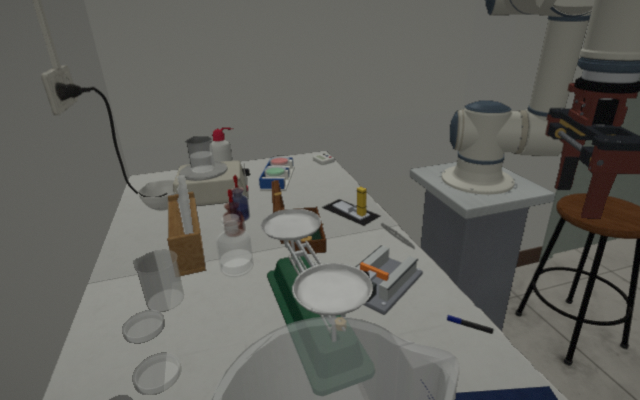

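View pics/top0.png

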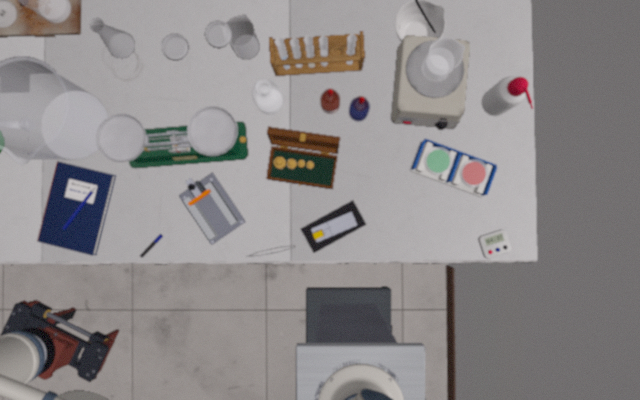

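The scene view shows the rack at (278,172), the mat and yellow handle at (355,205), and the stage with the orange stop at (385,272). In the top view the handle is at (319,234), the mat centre at (333,227), red gel at (473,173), green gel at (437,160), the rack centre at (454,168), the stage at (212,208) and the orange stop at (200,197).

```bash
cat > h.py <<'E'
import cv2, numpy as np
from workcell import bot
def ray(d,uv):
    uv=np.array(uv,float).reshape(-1,1,2)
    n=cv2.undistortPoints(uv,d["intrinsics"],np.array(d["dist"],float))[:,0]
    R=cv2.Rodrigues(np.array(d["rvec"],float))[0]; t=np.array(d["tvec"],float).ravel()
    v=np.c_[n,np.ones(len(n))]@R
    return -R.T@t, v/np.linalg.norm(v,axis=1,keepdims=True)
def plane(d,uv,z):
    c,v=ray(d,uv); return c+v*((z-c[2])/v[:,2])[:,None]
def tri(views):
    A=np.zeros((3,3));b=np.zeros(3)
    for d,uv in views:
        c,v=ray(d,uv); P=np.eye(3)-np.outer(v[0],v[0]); A+=P;b+=P@c
    X=np.linalg.solve(A,b)
    res=[np.linalg.norm(np.cross(X-ray(d,uv)[0],ray(d,uv)[1][0])) for d,uv in views]
    return X,res
def mask(d,lo,hi,roi=None):
    m=cv2.inRange(cv2.cvtColor(d["image"],cv2.COLOR_BGR2HSV),np.array(lo),np.array(hi))
    if roi:
        k=np.zeros_like(m);x0,y0,x1,y1=roi;k[y0:y1,x0:x1]=255;m&=k
    return m
def big(m):
    cs=cv2.findContours(m,cv2.RETR_EXTERNAL,cv2.CHAIN_APPROX_NONE)[0]
    return max(cs,key=cv2.contourArea)
def cen(c):
    M=cv2.moments(c);return M["m10"]/M["m00"],M["m01"]/M["m00"]
def totool(vec):  # world vec -> tool axes
    from scipy.spatial.transform import Rotation as R
    return R.from_euler("xyz",bot.state()["tcp_rot"]).inv().apply(vec)
E
python3 - <<'E'
from h import *
T=bot.get_image("top");S=bot.get_image("scene")
print("cams",ray(T,[[320,200]])[0],ray(S,[[320,200]])[0])
def show(n,lo,hi,rt,rs,z):
    a=big(mask(T,lo,hi,rt));b=big(mask(S,lo,hi,rs))
    print(n,cen(a),cv2.contourArea(a),cen(b),cv2.contourArea(b),"plane",plane(T,[cen(a)],z)[0].round(1),"tri",*[np.round(q,1) for q in tri([(T,[cen(a)]),(S,[cen(b)])])],"rect",cv2.minAreaRect(a))
show("yel",(18,100,80),(35,255,255),(290,200,370,255),(340,175,380,225),80)
show("red",(0,60,80),(12,255,255),(410,130,500,200),(255,150,300,172),46)
show("red2",(170,60,80),(180,255,255),(410,130,500,200),(255,150,300,172),46) if 0 else None
show("grn",(40,40,80),(90,255,255),(410,130,500,200),(255,160,300,185),46)
show("org",(5,150,120),(18,255,255),(180,170,250,250),(350,250,420,290),55)
def rect(n,lo,hi,roi,z):
    c=mask(T,lo,hi,roi);c=cv2.morphologyEx(c,cv2.MORPH_CLOSE,np.ones((5,5)));c=big(c)
    p=plane(T,c[:,0,:].astype(float),z)[:,:2].astype(np.float32);print(n,cv2.minAreaRect(p))
rect("mat",(0,0,0),(180,255,60),(290,195,375,258),3)
rect("rackblue",(100,120,60),(130,255,255),(400,130,510,205),41)
m=T["image"][168:250,170:255]
cv2.imwrite("pics/crop1.png",np.hstack([cv2.resize(m,None,fx=4.5,fy=4.5,interpolation=2),cv2.resize(T["image"][130:212,405:505],None,fx=4.5,fy=4.5,interpolation=2)])[:, :800])
E
```

```text
cams [ 468.94603882   68.50719378 1031.54385015] [767.63542478 932.99866878 494.857888  ]
yel (317.0780780780781, 234.43543543543544) 55.5 (360.9788494077834, 201.7047377326565) 197.0 plane [427.4 100.4  80. ] tri [426.3 101.5  43.5] [0.5 0.5] rect ((317.2000427246094, 234.40003967285156), (6.260990142822266, 10.733126640319824), 63.43495178222656)
red (473.45506692160615, 172.96048438495856) 261.5 (278.9312169312169, 160.6031746031746) 63.0 plane [ 569.3 -270.9   46. ] tri [ 568.8 -271.3   44.3] [0.6 0.6] rect ((473.5192565917969, 173.09616088867188), (19.611614227294922, 20.592193603515625), 78.69007110595703)
grn (437.64934456928836, 160.57303370786516) 356.0 (274.71574642126785, 170.89775051124744) 81.5 plane [ 599.5 -186.5   46. ] tri [ 598.8 -186.7   44.2] [0.9 0.9] rect ((437.5, 160.5), (21.0, 21.0), 90.0)
org (199.33333333333334, 196.75) 60.0 (374.2222222222222, 269.0681818181818) 66.0 plane [517.4 381.1  55. ] tri [515.8 383.3  50.6] [2. 2.] rect ((199.00001525878906, 197.0), (3.8231160640716553, 23.23278045654297), 53.97262954711914)
mat ((444.29437255859375, 64.14616394042969), (63.00315856933594, 143.1138458251953), 28.055763244628906)
rackblue ((585.9738159179688, -228.09754943847656), (10.60906982421875, 72.69678497314453), 67.42445373535156)
```

View pics/crop1.png

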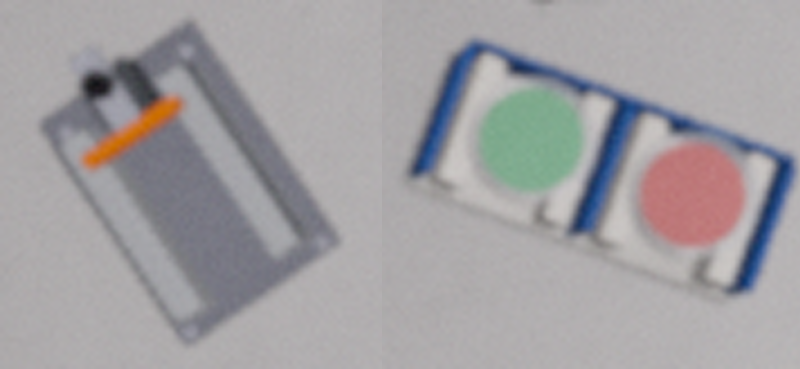

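```bash
R='[1,-253,-124,-60,0,0,-1.05]'; python3 steer.py '[[1,-253,-124,-60,0,0,-1.05],[1,-253,-124,-60,0,0,-1.05],[1,-253,-124,-60,0,0,-1.05],[1,-253,-124,-60,0,0,-1.05],[1,-253,-124,-60,0,0,-1.05],[1,-253,-124,-60,0,0,-1.05],[1,-253,-124,-60,0,0,-1.05],[1,-253,-124,-60,0,0,-1.05]]'
python3 - <<'E'
from h import *
print(bot.state()["force"])
d=bot.get_image("wrist");cv2.imwrite("pics/w1.png",d["image"]);np.save("w1.npy",d,allow_pickle=True)
c,v=ray(d,[[320,200]]);print(c,v,plane(d,[[320,200],[0,0],[639,0],[639,399],[0,399]],40).round())
E
```

```text
time: 1.0
eef_pos: [436.2, 316.9, 300.1]
tcp_rot: [-3.141, 0.001, -2.54]
force: [0.1, 0.5, 0.8]
gripper_width: 0.999
finger_force: 0.0
[0.0695573  0.52513162 0.81883141]
[376.84919158 275.49049194 444.90528114] [[ 0.21423056  0.15475928 -0.96444535]] [[467. 340.  40.]
 [478. -71.  40.]
 [ 87. 498.  40.]
 [451. 913.  40.]
 [995. 119.  40.]]
```

View pics/w1.png

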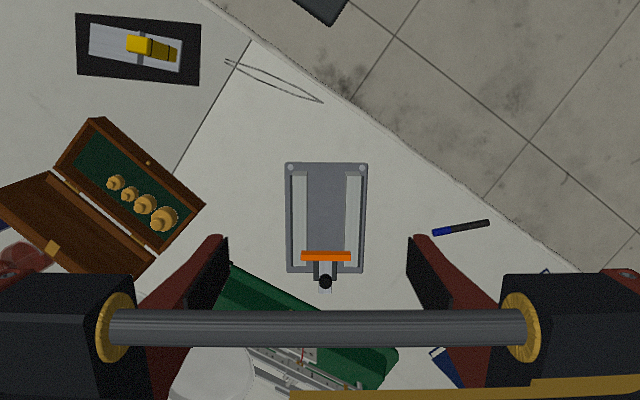

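Wrist view: the stage is square in the picture, with base corners (285,163), (367,163), (365,272), (287,272). The rails run at columns 293–306 and 346–362 and the stop front is at row ~251. The lifter is visible at (140,45), with its handle top near (138,44).

```bash
python3 - <<'E'
from h import *
d=np.load("w1.npy",allow_pickle=True).item();im=d["image"]
g=cv2.cvtColor(im,cv2.COLOR_BGR2GRAY)
for r in (185,215,240): print(r,g[r,280:374].tolist())
print(g[150:255,298].tolist())
print(g[150:180,326].tolist())
org=big(mask(d,(5,150,120),(18,255,255),(280,235,370,275)));print("org",cv2.boundingRect(org),cv2.minAreaRect(org))
E
cv=1
```

```text
185 [158, 152, 160, 161, 139, 93, 90, 92, 98, 89, 43, 41, 99, 146, 141, 142, 142, 140, 140, 144, 141, 138, 137, 139, 141, 144, 114, 70, 93, 97, 93, 95, 98, 95, 97, 96, 94, 93, 96, 94, 94, 95, 97, 91, 94, 100, 95, 97, 96, 94, 100, 95, 97, 103, 98, 93, 98, 86, 94, 94, 96, 97, 99, 89, 96, 100, 109, 147, 145, 141, 141, 142, 140, 142, 142, 141, 137, 136, 133, 148, 151, 58, 49, 58, 94, 97, 54, 127, 161, 155, 153, 153, 157, 153]
215 [159, 158, 155, 159, 164, 107, 92, 92, 96, 100, 63, 52, 63, 148, 144, 139, 140, 138, 138, 144, 138, 138, 137, 139, 146, 145, 106, 77, 95, 93, 96, 94, 94, 92, 98, 93, 92, 96, 95, 99, 97, 98, 95, 99, 99, 94, 93, 101, 99, 94, 95, 96, 95, 98, 98, 99, 102, 93, 92, 95, 95, 90, 91, 92, 97, 112, 145, 145, 143, 137, 140, 142, 140, 144, 143, 140, 136, 147, 152, 128, 48, 43, 83, 100, 77, 66, 167, 156, 153, 152, 153, 151, 148, 154]
240 [153, 152, 157, 154, 163, 114, 87, 89, 95, 97, 77, 50, 36, 142, 145, 142, 139, 141, 138, 141, 138, 143, 137, 139, 149, 145, 109, 74, 94, 95, 90, 95, 96, 94, 95, 94, 95, 92, 92, 97, 94, 91, 91, 94, 96, 91, 95, 96, 98, 96, 88, 95, 94, 94, 94, 9
[... 228 characters left out ...]
2, 166, 145, 89, 88, 93, 91, 92, 94, 90, 93, 95, 108, 110, 109, 108, 112, 138, 142, 140, 139, 140, 141, 137, 137, 138, 140, 139, 135, 142, 139, 140, 140, 139, 138, 139, 138, 135, 138, 139, 139, 136, 141, 140, 141, 140, 138, 139, 138, 139, 140, 139, 138, 137, 139, 141, 138, 141, 138, 135, 140, 136, 138, 136, 139, 137, 144, 138, 135, 137, 135, 139, 136, 140, 136, 141, 141, 138, 139, 138, 141, 138, 141, 135, 137, 137, 143, 143, 137, 137, 140, 144, 137, 143, 144, 141]
[162, 159, 159, 158, 165, 162, 157, 161, 158, 160, 158, 164, 114, 84, 92, 93, 87, 90, 92, 95, 95, 93, 95, 96, 98, 94, 91, 95, 92, 91]
org (301, 251, 50, 10) ((325.4999694824219, 255.5), (48.99999237060547, 8.999998092651367), -0.0)
```

```bash
python3 - <<'E'
import cv2
a=cv2.imread("pics/w1.png")
cv2.imwrite("pics/c2.png",cv2.vconcat([cv2.resize(a[155:290,275:380],None,fx=4,fy=4,interpolation=cv2.INTER_CUBIC)]))
E
```

```text
(no output)
```

View pics/c2.png

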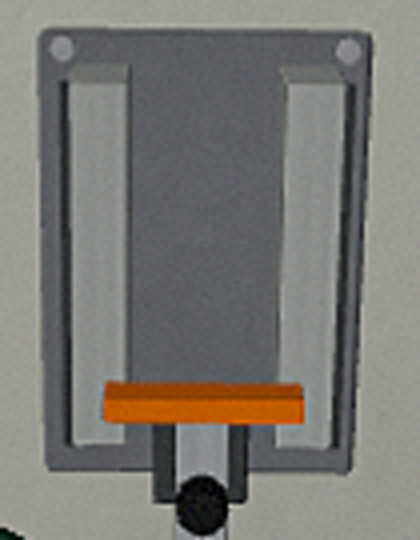

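The crop shows straight rails with inner edges at about columns 306 and 345–347 of the picture, rail front ends at row ~175.5 and the orange front face square across.

```bash
python3 - <<'E'
from h import *
d=np.load("w1.npy",allow_pickle=True).item()
L=plane(d,[[306.0,185],[306.0,240]],40);R=plane(d,[[346.6,185],[344.7,240]],40)
print("L",L[:,:2],"R",R[:,:2])
ax=(L[1]-L[0])/np.linalg.norm(L[1]-L[0])+(R[1]-R[0])/np.linalg.norm(R[1]-R[0]);yaw=np.arctan2(ax[1],ax[0])
for P in(L,R):print(np.arctan2(*(P[1]-P[0])[[1,0]]))
X=np.array([np.cos(yaw),np.sin(yaw)]);Y=np.array([-X[1],X[0]])
f=plane(d,[[299,175.5],[353,175.5]],40)[:,:2]@X
yL=(L[:,:2]@Y).mean();yR=(R[:,:2]@Y).mean();print("yaw",yaw,"gap",abs(yL-yR),"front",f)
O=X*(f.mean()+55)+Y*(yL+yR)/2;print("origin from rails",O)
s=plane(d,[[303,251],[348,251]],55)[:,:2]@X-O@X
s2=plane(d,[[303,261],[348,261]],55)[:,:2]@X-O@X
print("stop face/back approx",s,s2)
b=plane(d,[[285,163],[367,163],[365,272],[287,272]],10)[:,:2];print("base",b.mean(0),np.linalg.norm(b-np.roll(b,1,0),axis=1))
# yellow tri w1/scene/top for handle
c=big(mask(d,(18,100,80),(35,255,255),(80,10,200,90)));print("yel",cv2.boundingRect(c))
m=mask(d,(0,0,0),(180,255,70),(60,5,215,95));m=cv2.convexHull(big(m));p=plane(d,m[:,0,:].astype(float),3)[:,:2].astype(np.float32);print("mat",cv2.minAreaRect(p))
E
```

```text
L [[461.09015766 316.76066388]
 [517.95284223 355.0088378 ]] R [[434.35983788 355.7438934 ]
 [491.35342829 393.82929317]]
0.5921272947117228
0.5890910787931543
yaw 0.5906091867524385 gap 47.160720020231835 front [548.19984251 547.54425331]
origin from rails [484.05810065 360.61137388]
stop face/back approx [33.01768612 32.48412271] [45.9132482  45.37863118]
base [490.92257015 366.69344481] [147.44335095 100.93659674 147.54193448 104.76016359]
yel (126, 34, 25, 22)
mat ((445.2450256347656, 64.97216796875), (69.70854187011719, 149.84902954101562), 28.174118041992188)
```

```bash
python3 steer.py '[[1,130,-173,0,0,0,1.2],[1,130,-173,0,0,0,1.2],[1,130,-173,0,0,0,1.2],[1,130,-173,0,0,0,1.2],[1,130,-173,0,0,0,1.2],[1,130,-173,0,0,0,1.2],[1,130,-173,0,0,0,1.2],[1,130,-173,0,0,0,1.2]]' >/dev/null; python3 steer.py '[[1,0,0,40,0,0,0.48],[1,0,0,40,0,0,0.48],[1,0,0,40,0,0,0.48],[1,0,0,40,0,0,0.48],[1,0,0,40,0,0,0.48]]'
python3 - <<'E'
from h import *
d=bot.get_image("wrist");cv2.imwrite("pics/w2.png",d["image"]);np.save("w2.npy",d,allow_pickle=True)
E
```

```text
time: 2.35
eef_pos: [425.2, 102.7, 259.8]
tcp_rot: [3.141, 0.0, 2.064]
force: [0.2, -0.3, -0.1]
gripper_width: 1.001
finger_force: 0.0
```

View pics/w2.png

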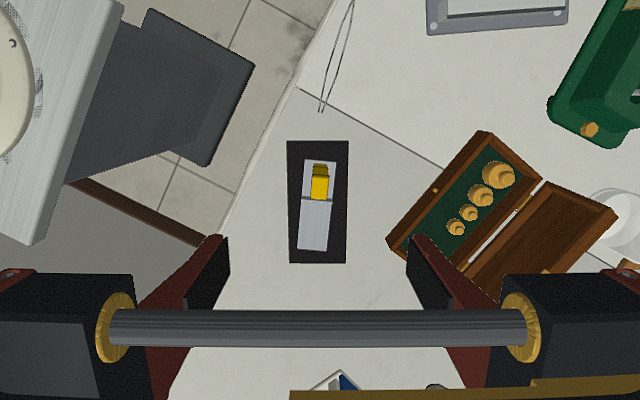

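Wrist view 2: the mat spans (287–349, 141–263) and the blade spans (305,160)–(298,249) left and (337,162)–(328,251) right. The bright handle top is at (320,188). The lifter is turned a few degrees relative to the mat.

```bash
python3 - <<'E'
from h import *
d1=np.load("w1.npy",allow_pickle=True).item();d=np.load("w2.npy",allow_pickle=True).item()
def top(d,roi):
    h=cv2.cvtColor(d["image"],cv2.COLOR_BGR2HSV);m=mask(d,(18,100,60),(35,255,255),roi)
    t,_=cv2.threshold(h[...,2][m>0],0,255,cv2.THRESH_OTSU);print("otsu",t)
    c=big(mask(d,(18,100,int(t)),(35,255,255),roi));r=cv2.minAreaRect(c);print(r);return c
a=top(d,(290,145,350,215));b=top(d1,(110,20,190,70))
ca=cv2.minAreaRect(a)[0];cb=cv2.minAreaRect(b)[0]
print("tri",tri([(d,[ca]),(d1,[cb])]),"plane83",plane(d,[ca],83),plane(d1,[cb],83))
q=plane(d,a[:,0,:].astype(float),83)[:,:2].astype(np.float32);print("toprect",cv2.minAreaRect(q))
# blade: bright grey inside mat
m=mask(d,(0,0,110),(180,60,255),(292,145,344,258));m=cv2.morphologyEx(m|mask(d,(18,100,60),(35,255,255),(292,145,344,258)),cv2.MORPH_CLOSE,np.ones((5,5)))
c=big(m);p=plane(d,c[:,0,:].astype(float),7)[:,:2].astype(np.float32);r=cv2.minAreaRect(p);print("blade",r)
g=cv2.cvtColor(d["image"],cv2.COLOR_BGR2GRAY).astype(float)
Ls,Rs=[],[]
for row in range(212,246):
    k=np.diff(g[row,290:345]);Ls.append([290+k.argmax()+.5,row]);Rs.append([290+k.argmin()+.5,row])
for n,E in(("L",Ls),("R",Rs)):
    P=plane(d,E,7)[:,:2].astype(np.float32);v=cv2.fitLine(P,cv2.DIST_HUBER,0,.01,.01).ravel();v=v if v[0]>0 else v*[-1,-1,1,1];print(n,v,np.arctan2(v[1],v[0]))
mm=cv2.convexHull(big(mask(d,(0,0,0),(180,255,70),(275,130,360,275))));print("mat",cv2.minAreaRect(plane(d,mm[:,0,:].astype(float),3)[:,:2].astype(np.float32)))
E
```

```text
otsu 156.0
((319.0594177246094, 187.90594482421875), (16.020099639892578, 21.29379653930664), 5.710593223571777)
otsu 126.0
((136.17115783691406, 43.53020095825195), (21.607309341430664, 16.27789306640625), 10.007979393005371)
tri (array([428.77733688,  99.61527875,  82.38803853]), [np.float64(0.0006040158609271801), np.float64(0.0006040158610019248)]) plane83 [[428.70576154  99.74162451  83.        ]] [[428.69028315  99.91220254  83.        ]]
toprect ((428.6920166015625, 99.65602111816406), (14.748197555541992, 20.246471405029297), 22.43217658996582)
blade ((444.6399841308594, 62.78252029418945), (36.340023040771484, 108.23360443115234), 22.635028839111328)
L [ 3.7938356e-01 -9.2523950e-01  4.3776056e+02  3.2134834e+01] -1.1816664
R [ 3.8009882e-01 -9.2494589e-01  4.7058926e+02  4.5743530e+01] -1.1808932
mat ((445.2529602050781, 64.68370056152344), (69.2436752319336, 147.4513702392578), 28.13397789001465)
```

```bash
python3 steer.py '[[0.6,-4.2,1.9,50,0,0,0.102],[0.6,-4.2,1.9,100,0,0,0.102],[0.6,-4.2,1.9,140,0,0,0.102],[0.6,-4.2,1.9,140,0,0,0.102]]' 40; python3 steer.py '[[0.6,0,0,25,0,0,0],[0.6,0,0,45,0,0,0],[0.6,0,0,60,0,0,0],[0.6,0,0,66.8,0,0,0],[0.6,0,0,66.8,0,0,0]]'
```

```text
time: 2.8
eef_pos: [425.5, 99.2, 113.4]
tcp_rot: [-3.131, -0.003, 1.962]
force: [0.3, 0.2, -1.1]
gripper_width: 0.675
finger_force: 0.0
time: 3.3
eef_pos: [429.1, 99.7, 53.2]
tcp_rot: [-3.142, 0.0, 1.96]
force: [0.4, -1.2, 0.2]
gripper_width: 0.602
finger_force: 0.0
```

Close, then lift a little and check.

```bash
python3 steer.py '[[0,0,0,0,0,0,0],[0,0,0,0,0,0,0],[0,0,0,0,0,0,0],[0,0,0,0,0,0,0],[0,0,0,0,0,0,0],[0,0,0,0,0,0,0]]' 40; python3 steer.py '[[0,0,0,-20,0,0,0],[0,0,0,-60,0,0,0],[0,0,0,-110,0,0,0],[0,0,0,-147,0,0,0],[0,0,0,-147,0,0,0],[0,0,0,-147,0,0,0]]'
```

```text
time: 3.9
eef_pos: [429.0, 99.7, 53.0]
tcp_rot: [3.141, 0.0, 1.96]
force: [-0.2, -0.0, 1.3]
gripper_width: 0.179
finger_force: 40.0
time: 4.5
eef_pos: [429.1, 99.7, 200.1]
tcp_rot: [3.14, 0.0, 1.96]
force: [-0.4, 0.3, -1.5]
gripper_width: 0.181
finger_force: 40.0
```

```bash
python3 steer.py '[[0,-40,2,-50,0,0,-0.1],[0,-298.7,15.8,-100,0,0,-0.84],[0,-298.7,15.8,-100,0,0,-0.84],[0,-298.7,15.8,-100,0,0,-0.84],[0,-298.7,15.8,-100,0,0,-0.84],[0,-298.7,15.8,-100,0,0,-0.84],[0,-298.7,15.8,-100,0,0,-0.84],[0,-298.7,15.8,-100,0,0,-0.84]]';python3 steer.py '[[0,0,0,0,0,0,0],[0,0,0,0,0,0,0]]'
python3 - <<'E'
from h import *
d=bot.get_image("wrist");cv2.imwrite("pics/w3.png",d["image"]);np.save("w3.npy",d,allow_pickle=True)
E
```

```text
time: 5.3
eef_pos: [557.4, -174.8, 295.7]
tcp_rot: [-3.14, -0.006, 2.796]
force: [-1.3, 1.0, -1.1]
gripper_width: 0.181
finger_force: 40.0
time: 5.5
eef_pos: [556.3, -169.7, 298.1]
tcp_rot: [3.141, -0.003, 2.8]
force: [0.1, 0.0, -0.8]
gripper_width: 0.178
finger_force: 40.0
```

View pics/w3.png

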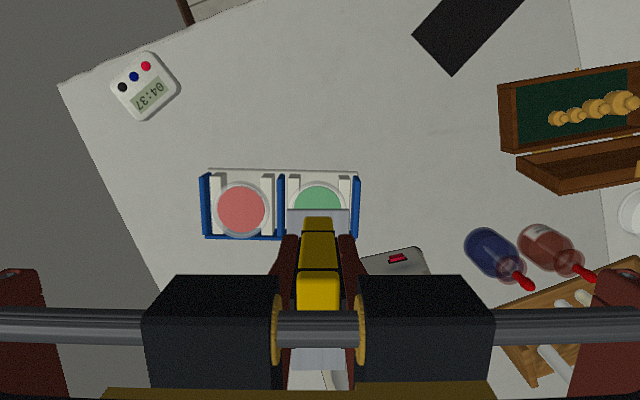

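Wrist view 3: the red dish is at about (241,210) in the left bay. Its rails are at columns ~210–222 and ~262–272, with blue ribs at columns 205 and 282. The held lifter covers only the green bay.

```bash
python3 - <<'E'
from h import *
d=np.load("w3.npy",allow_pickle=True).item();T=bot.get_image("top")
g=cv2.cvtColor(d["image"],cv2.COLOR_BGR2GRAY)
for r in (178,182): print(r,g[r,200:290].tolist())
print("col216",g[160:245,216].tolist());print("col268",g[160:245,268].tolist())
c=big(mask(d,(0,60,80),(12,255,255),(190,160,290,250))|mask(d,(170,60,80),(180,255,255),(190,160,290,250)));e=cv2.fitEllipse(c);print("red",e,cen(c))
t=big(mask(T,(0,60,80),(12,255,255),(455,150,500,200))|mask(T,(170,60,80),(180,255,255),(455,150,500,200)));print("T",cen(t))
print("tri",tri([(d,[e[0]]),(T,[cen(t)])]),plane(d,[e[0]],45))
b=mask(d,(100,120,40),(130,255,255),(195,160,365,245))
for n,x0,x1 in(("ribL",198,214),("ribM",272,290)):
    P=[]
    for row in range(182,232):
        xs=np.where(b[row,x0:x1])[0]
        if len(xs):P.append([x0+xs.mean(),row,len(xs)])
    P=np.array(P);W=plane(d,P[:,:2],41)[:,:2];v=cv2.fitLine(W.astype(np.float32),cv2.DIST_HUBER,0,.01,.01).ravel();print(n,P[::12],v,np.arctan2(v[1],v[0]))
x=cv2.resize(d["image"][160:250,195:295],None,fx=6,fy=6,interpolation=2);cv2.imwrite("pics/c4.png",x)
E
```

```text
178 [62, 61, 55, 33, 34, 26, 42, 24, 16, 126, 203, 185, 189, 183, 185, 185, 185, 183, 187, 183, 144, 100, 94, 98, 96, 93, 110, 153, 165, 159, 160, 161, 159, 158, 158, 155, 155, 156, 156, 159, 160, 161, 161, 160, 159, 160, 157, 160, 157, 159, 161, 163, 165, 165, 167, 164, 164, 161, 160, 162, 181, 176, 173, 173, 180, 171, 167, 165, 166, 164, 170, 138, 100, 100, 87, 166, 180, 105, 31, 16, 32, 22, 23, 25, 11, 176, 171, 151, 160, 143]
182 [61, 65, 59, 47, 27, 26, 38, 33, 19, 106, 182, 186, 182, 182, 179, 180, 177, 181, 180, 181, 152, 101, 96, 97, 97, 88, 102, 148, 163, 158, 149, 138, 137, 133, 133, 125, 133, 131, 128, 128, 127, 129, 128, 128, 130, 132, 131, 137, 139, 143, 154, 165, 167, 167, 168, 159, 160, 161, 157, 157, 180, 179, 183, 179, 179, 180, 176, 180, 179, 179, 193, 153, 91, 96, 87, 178, 119, 66, 64, 63, 59, 52, 34, 27, 15, 172, 172, 159, 187, 185]
col216 [154, 153, 157, 151, 154, 154, 159, 144, 105, 122, 152, 163, 108, 71, 83, 75, 128, 176, 185, 179, 180, 180, 177, 179, 180, 177, 180, 180, 180, 179, 184, 175, 171, 182, 178, 172, 172, 185, 190, 181, 175, 174, 169, 164, 162, 164, 
[... 641 characters left out ...]
208.9429473876953), (44.19256591796875, 47.43329620361328), 114.64554595947266) (240.2661192214112, 208.9429237631792)
T (472.80867850098616, 179.79092702169623)
tri (array([ 542.48675126, -226.71355953,  176.97001717]), [np.float64(2.4283433154299865), np.float64(2.428343315429915)]) [[ 570.11509711 -270.43648137   45.        ]]
ribL [[203.5 182.   10. ]
 [204.5 194.   10. ]
 [205.  206.    9. ]
 [206.  218.    9. ]
 [206.5 230.   10. ]] [ 9.3424213e-01 -3.5663933e-01  5.5431677e+02 -3.1002130e+02] -0.3646682
ribM [[280.5 182.    8. ]
 [280.5 194.    8. ]
 [280.5 206.    8. ]
 [280.5 218.    8. ]
 [280.  230.   11. ]] [ 9.3246990e-01 -3.6124766e-01  5.8228851e+02 -2.2516432e+02] -0.36960557
```

View pics/c4.png

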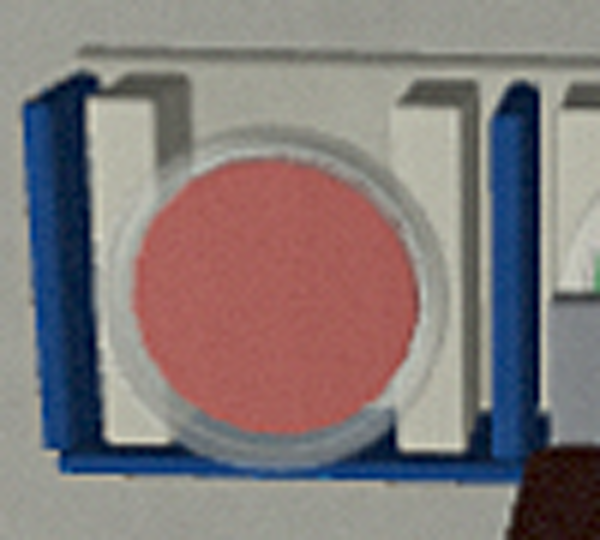

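The crop shows the left rail inner edge at col ~220.5, the right rail inner edge at col ~260–261 and its outer edge at ~272. Rail front ends are at rows 176.5–177.7, and the dish sits centred in the bay.

```bash
python3 - <<'E'
from h import *
d=np.load("w3.npy",allow_pickle=True).item();im=d["image"];g=cv2.cvtColor(im,cv2.COLOR_BGR2GRAY).astype(float)
class _: pass
import copy
R=cv2.Rodrigues
red=[240.275,208.943]
# top calib same as before (static)
T=bot.get_image("top")
print("tri red",tri([(d,[red]),(T,[[473.455,172.960]])]))
def ang(a,b,z):
    P=plane(d,[a,b],z);v=P[1]-P[0];return np.arctan2(v[1],v[0])
def edge(rows,x0,x1,z,sgn,n):
    E=[[x0+(sgn*np.diff(g[r,x0:x1])).argmax()+.5,r] for r in rows]
    P=plane(d,E,z)[:,:2].astype(np.float32);v=cv2.fitLine(P,cv2.DIST_HUBER,0,.01,.01).ravel();v=v if v[0]>0 else v*[-1,-1,1,1]
    print(n,E[0],E[-1],"yaw",np.arctan2(v[1],v[0]));return v
edge(range(180,232),268,275,36,-1,"Rrail outer")
edge(range(180,228),205,213,36,1,"Lrail outer")
E=[[c,155+(-np.diff(g[155:172,c])).argmax()+.5] for c in range(212,350) ]
P=plane(d,E,0)[:,:2].astype(np.float32);v=cv2.fitLine(P,cv2.DIST_HUBER,0,.01,.01).ravel();print("front edge yaw",np.arctan2(v[1],v[0])+np.pi/2)
l=plane(d,[[220.2,179]],36)[0];r=plane(d,[[259.8,179]],36)[0];ol=plane(d,[[208.7,179]],36)[0];orr=plane(d,[[271.3,179]],36)[0]
print("gap",np.linalg.norm(l-r),"outer",np.linalg.norm(ol-orr))
for yaw in(-.345,-.36):
    X=np.array([np.cos(yaw),np.sin(yaw)]);Y=np.array([-X[1],X[0]])
    dish=plane(d,[red],44)[0,:2]
    fr=plane(d,[[216,176.5],[266,177.6]],36)[:,:2]@X
    print(yaw,"dish",dish,"y dish",dish@Y,"gap mid y",(l+r)[:2]@Y/2,(ol+orr)[:2]@Y/2,"front->dish",dish@X-fr)
E
```

```text
tri red (array([ 568.38777356, -267.90783123,   53.91007061]), [np.float64(0.255130492891956), np.float64(0.2551304928920129)])
Rrail outer [np.float64(271.5), 180] [np.float64(271.5), 231] yaw -0.37625435
Lrail outer [np.float64(208.5), 180] [np.float64(211.5), 227] yaw -0.3615297
front edge yaw 2.7751694
gap 46.43673421342963 outer 73.42565587765704
-0.345 dish [ 570.31894462 -270.74925837] y dish -61.915508823778595 gap mid y -62.12123839056321 -62.184317875500966 front->dish [37.00852809 35.77525008]
-0.36 dish [ 570.31894462 -270.74925837] y dish -52.484701985627396 gap mid y -53.201423370857725 -53.264588182805596 front->dish [36.58195514 36.22590549]
```

```bash
python3 steer.py '[[0,103,-87.3,98,0,0,0.025],[0,103,-87.3,98,0,0,0.025],[0,103,-87.3,98,0,0,0.025],[0,103,-87.3,98,0,0,0.025],[0,103,-87.3,98,0,0,0.025],[0,103,-87.3,98,0,0,0.025]]'; python3 steer.py '[[0,0,0,40,0,0,0],[0,0,0,80,0,0,0],[0,0,0,110,0,0,0],[0,0,0,128,0,0,0],[0,0,0,128,0,0,0],[0,0,0,128,0,0,0]]'
python3 - <<'E'
from h import *
s=bot.state();print(s["eef_pos"],s["tcp_rot"])
p=np.array([570.0,-271.2,0]);X=np.array([.9334,-.3588,0])
for k in(-150,-67):
    t=p+k*X;t[2]=72;print(k,totool(t-s["eef_pos"]))
d=bot.get_image("wrist");cv2.imwrite("pics/w5.png",d["image"])
E
```

```text
time: 6.25
eef_pos: [430.9, -217.9, 202.9]
tcp_rot: [3.142, 0.002, 2.775]
force: [0.1, -0.1, -1.3]
gripper_width: 0.181
finger_force: 40.0
time: 6.85
eef_pos: [431.8, -218.3, 75.4]
tcp_rot: [-3.141, 0.002, 2.776]
force: [-0.0, -0.5, -1.6]
gripper_width: 0.181
finger_force: 40.0
[ 431.81884032 -218.28267311   75.3893478 ] [-3.14145758e+00  1.75800508e-03  2.77601367e+00]
-150 [2.03663698 0.18968678 3.38574702]
-67 [-8.09620320e+01  7.28293725e-02  3.53167504e+00]
```

View pics/w5.png

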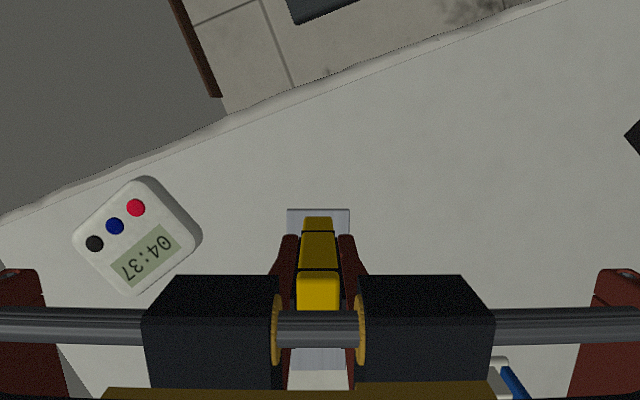

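Wrist view 4 shows the lifter straight in the hand, and its blade reaching under the gripper toward the rack. Inserting.

```bash
python3 steer.py '[[0,0,0,3.5,0,0,0],[0,-15,0,3.5,0,0,0],[0,-30,0,3.5,0,0,0],[0,-45,0,3.5,0,0,0],[0,-58,0,3.5,0,0,0]]';python3 steer.py '[[0,-8,0,0,0,0,0],[0,-16,0,0,0,0,0],[0,-22,0,0,0,0,0],[0,-22,0,0,0,0,0],[0,-22,0,0,0,0,0]]'
python3 - <<'E'
from h import *
s=bot.state();print(s["eef_pos"],s["tcp_rot"],s["force"])
p=np.array([570.0,-271.2,0]);X=np.array([.9334,-.3588,0])
t=p-66.5*X;t[2]=72;print(totool(t-s["eef_pos"]))
E
```

```text
time: 7.4
eef_pos: [486.0, -239.8, 71.7]
tcp_rot: [-3.141, 0.002, 2.775]
force: [-0.7, 0.1, -0.8]
gripper_width: 0.179
finger_force: 40.0
time: 7.9
eef_pos: [505.0, -247.1, 70.3]
tcp_rot: [3.142, -0.0, 2.775]
force: [-0.1, 0.2, -1.4]
gripper_width: 0.183
finger_force: 40.0
[ 505.00224912 -247.05101334   70.31420744] [ 3.14157202e+00 -3.79460312e-04  2.77480900e+00] [-0.12131688  0.21944699 -1.38795997]
[-2.83490975  0.77999719 -1.68685232]
```

```bash
python3 steer.py '[[0,-2.5,0.7,0,0,0,0],[0,-2.5,0.7,0,0,0,0],[0,-2.5,0.7,-4,0,0,0],[0,-2.5,0.7,-7,0,0,0],[0,-2.5,0.7,-9,0,0,0]]';python3 steer.py '[[0,0,0,-2,0,0,0],[0,0,0,-4,0,0,0],[0,0,0,-6,0,0,0],[0,0,0,-9,0,0,0],[0,0,0,-12,0,0,0],[0,0,0,-12,0,0,0],[0,0,0,-12,0,0,0]]'
```

```text
time: 8.4
eef_pos: [507.9, -247.5, 80.1]
tcp_rot: [-3.141, 0.001, 2.775]
force: [0.1, -0.5, -1.0]
gripper_width: 0.183
finger_force: 40.0
time: 9.1
eef_pos: [507.8, -247.4, 91.5]
tcp_rot: [-3.142, 0.0, 2.775]
force: [-0.5, -0.2, -2.5]
gripper_width: 0.181
finger_force: 40.0
```

```bash
python3 steer.py '[[0,0,0,-4,0,0,0],[0,0,0,-10,0,0,0],[0,0,0,-18,0,0,0],[0,0,0,-28,0,0,0],[0,0,0,-40,0,0,0],[0,0,0,-52,0,0,0],[0,0,0,-64,0,0,0],[0,0,0,-76,0,0,0]]';python3 steer.py '[[0,0,0,-12,0,0,-0.06],[0,0,0,-24,0,0,-0.15],[0,0,0,-35,0,0,-0.27],[0,0,0,-45,0,0,-0.4],[0,0,0,-53,0,0,-0.53],[0,0,0,-59,0,0,-0.66],[0,0,0,-62,0,0,-0.78],[0,0,0,-62,0,0,-0.87]]';python3 steer.py '[[0,0,0,0,0,0,-0.06],[0,0,0,0,0,0,-0.0876],[0,0,0,0,0,0,-0.0876]]'
python3 - <<'E'
from h import *
s=bot.state();print(s["joint_pos"],totool(np.array([414.3,313.8,230])-s["eef_pos"]))
E
```

```text
time: 9.9
eef_pos: [507.9, -247.4, 168.7]
tcp_rot: [-3.141, 0.001, 2.775]
force: [0.0, 0.4, -2.3]
gripper_width: 0.18
finger_force: 40.0
time: 10.7
eef_pos: [508.0, -247.5, 230.9]
tcp_rot: [-3.14, 0.001, -2.634]
force: [0.3, 1.1, -2.0]
gripper_width: 0.18
finger_force: 40.0
time: 11.0
eef_pos: [512.4, -238.8, 229.7]
tcp_rot: [-3.139, -0.004, -2.562]
force: [-0.3, -0.4, -2.0]
gripper_width: 0.181
finger_force: 40.0
[-0.49367776 -0.00443815  1.34654904 -0.00463162  1.79919101 -2.64463518] [-220.34142293  516.18667481   -2.39711696]
```

```bash
python3 steer.py '[[0,-1.7,3.6,0,0,0,0],[0,-5,10.9,0,0,0,0],[0,-9.9,21.8,0,0,0,0],[0,-16.5,36.4,0,0,0,0],[0,-24.8,54.6,0,0,0,0],[0,-33.1,72.8,0,0,0,0],[0,-41.3,91,0,0,0,0],[0,-49.6,109.2,0,0,0,0]]'
python3 - <<'E'
from h import *
s=bot.state();print(s["joint_pos"],totool(np.array([414.3,313.8,230])-s["eef_pos"]))
T=bot.get_image("top");t=big(mask(T,(0,60,60),(12,255,255),(300,120,520,240)));print(cen(t),cv2.contourArea(t));cv2.imwrite("pics/t6.png",T["image"][100:270,280:520])
E
```

```text
time: 11.8
eef_pos: [493.3, -119.2, 229.0]
tcp_rot: [-3.139, -0.004, -2.564]
force: [-0.4, 0.2, -3.0]
gripper_width: 0.18
finger_force: 40.0
[-0.30120779 -0.15896349  1.49402472 -0.00462113  1.80719623 -2.45082357] [-170.27810347  405.89144893   -2.63272252]
(406.526285384171, 176.89370306181397) 288.5
```

```bash
python3 steer.py '[[0,-7.7,18.4,0,0,0,0],[0,-15.5,36.9,0,0,0,0],[0,-23.2,55.3,0,0,0,0],[0,-31,73.8,0,0,0,0],[0,-38.7,92.2,0,0,0,0],[0,-46.4,110.6,0,0,0,0],[0,-54.2,129,0,0,0,0],[0,-61.9,147.5,0,0,0,0]]';python3 steer.py '[[0,-7.7,18.4,0,0,0,0],[0,-15.5,36.9,0,0,0,0],[0,-23.2,55.3,0,0,0,0],[0,-31,73.8,0,0,0,0],[0,-38.7,92.2,0,0,0,0],[0,-46,109,0,0,0,0],[0,-52,124,0,0,0,0],[0,-56,135,0,0,0,0]]'
python3 - <<'E'
from h import *
s=bot.state();print(s["joint_pos"],s["tcp_rot"],s["force"],totool(np.array([414.3,313.8,230])-s["eef_pos"]))
T=bot.get_image("top");t=big(mask(T,(0,60,60),(12,255,255),(150,100,400,240)));print(cen(t),cv2.contourArea(t));
p=plane(T,[cen(t)],190)[0];q=p-s["eef_pos"];print(p,totool(q))
E
```

```text
time: 12.65
eef_pos: [464.6, 37.6, 228.4]
tcp_rot: [-3.139, -0.004, -2.564]
force: [-0.5, 0.5, -0.9]
gripper_width: 0.182
finger_force: 40.0
time: 13.45
eef_pos: [437.8, 181.2, 227.8]
tcp_rot: [-3.139, -0.004, -2.563]
force: [-0.4, -0.0, -2.2]
gripper_width: 0.184
finger_force: 40.0
[ 0.32289635 -0.24835795  1.57364192 -0.00322881  1.81953579 -1.82708443] [-3.13938068 -0.00391443 -2.56320235] [-0.36131118 -0.02528228 -2.1591556 ] [-52.82104591 123.82208705  -2.70262628]
(319.68311403508767, 141.25438596491227) 304.0
[622.20904291  90.16552173 190.        ] [-104.63375972 -177.14814249   37.59447917]
```

```bash
cat >> h.py <<'E'
from scipy.spatial.transform import Rotation as Ro
def rel(p,yaw):
    s=bot.state();R0=Ro.from_euler("xyz",s["tcp_rot"]);R1=Ro.from_euler("xyz",[np.pi,0,yaw])
    return np.r_[R0.inv().apply(np.array(p)-s["eef_pos"]),(R0.inv()*R1).as_rotvec()].round(4)
E
python3 - <<'E'
from h import *
s=bot.state();print(rel([414.3,313.8,228],3.7326))
T=bot.get_image("top");S=bot.get_image("scene")
X=np.array([np.cos(.578),np.sin(.578),0]);P=s["eef_pos"]+66*X+[0,0,-50+4+9];print(P)
for n,D in(("T",T),("S",S)):
    u=cv2.projectPoints(P.reshape(1,3),np.array(D["rvec"]),np.array(D["tvec"]),D["intrinsics"],np.array(D["dist"]))[0].ravel();print(n,u)
    x,y=u.astype(int);c=cv2.resize(D["image"][max(0,y-50):y+50,max(0,x-50):x+50],None,fx=4,fy=4);cv2.imwrite(f"pics/x{n}.png",c)
a=cv2.imread("pics/xT.png");b=cv2.imread("pics/xS.png");h=min(a.shape[0],b.shape[0]);cv2.imwrite("pics/x.png",np.hstack([a[:h],b[:h]])[:600,:800])
E
```

```text
[-5.25908e+01  1.22732e+02 -6.14200e-01 -1.10000e-03 -3.70000e-03
 -1.17000e-02]
[492.76252232 218.3610136  190.71910993]
T [257.26864569 205.05522783]
S [353.52283364 167.48953643]
```

View pics/x.png

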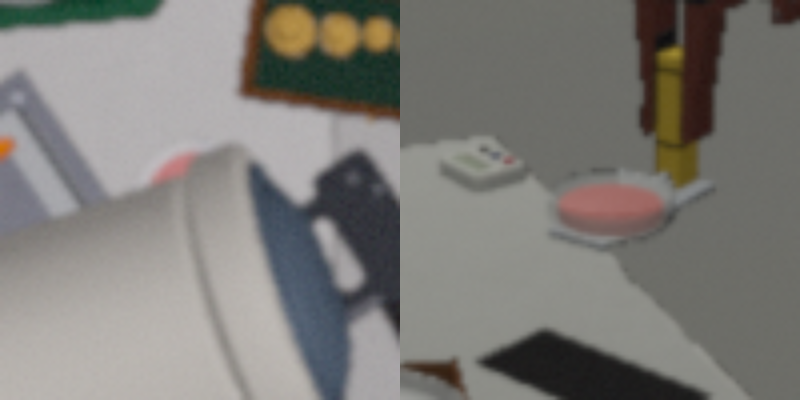

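The dish sits flat on the blade against the fence: gel at crop (610,208), handle at (680,110). Carrying on.

```bash
python3 steer.py '[[0,-2,5,0,-0.001,-0.0037,-0.0117],[0,-6.5,15,0,-0.001,-0.0037,-0.0117],[0,-13,30,0,-0.001,-0.0037,-0.0117],[0,-21,49,0,-0.001,-0.0037,-0.0117],[0,-29.5,69,0,-0.001,-0.0037,-0.0117],[0,-38,88.5,0,-0.001,-0.0037,-0.0117],[0,-45.5,106,0,-0.001,-0.0037,-0.0117],[0,-50.5,118,0,-0.001,-0.0037,-0.0117]]';python3 steer.py '[[0,-2.1,4.7,0,0,0,0],[0,-2.1,4.7,0,0,0,0],[0,-2.1,4.7,0,0,0,0]]'
python3 - <<'E'
from h import *
print(bot.state()["joint_pos"],rel([414.3,313.8,101],3.7326))
E
```

```text
time: 14.4
eef_pos: [416.1, 307.7, 227.0]
tcp_rot: [-3.141, -0.001, -2.552]
force: [-0.9, -0.6, -2.1]
gripper_width: 0.182
finger_force: 40.0
time: 14.7
eef_pos: [415.8, 311.0, 227.2]
tcp_rot: [-3.14, -0.001, -2.553]
force: [-0.2, 0.1, -2.5]
gripper_width: 0.183
finger_force: 40.0
[ 5.77714065e-01 -1.27815182e-01  1.46901100e+00 -1.76240114e-03
  1.80109120e+00 -1.58182339e+00] [-3.863000e-01  3.403700e+00  1.261624e+02 -1.700000e-03 -7.000000e-04
 -2.700000e-03]
```

```bash
python3 steer.py '[[0,-0.1,1,6,-0.0017,-0.0007,-0.0027],[0,-0.2,2,18,-0.0017,-0.0007,-0.0027],[0,-0.4,3.4,36,-0.0017,-0.0007,-0.0027],[0,-0.4,3.4,56,-0.0017,-0.0007,-0.0027],[0,-0.4,3.4,76,-0.0017,-0.0007,-0.0027],[0,-0.4,3.4,96,-0.0017,-0.0007,-0.0027],[0,-0.4,3.4,112,-0.0017,-0.0007,-0.0027],[0,-0.4,3.4,122,-0.0017,-0.0007,-0.0027]]';python3 steer.py '[[0,0,0,4,0,0,0],[0,0,0,4,0,0,0],[0,0,0,4,0,0,0],[0,0,0,4,0,0,0]]'
python3 - <<'E'
from h import *
print(bot.state()["force"],rel([414.3,313.8,101],3.7326))
E
```

```text
time: 15.5
eef_pos: [413.4, 313.6, 102.7]
tcp_rot: [3.141, -0.003, -2.55]
force: [-0.3, 0.6, -2.6]
gripper_width: 0.176
finger_force: 40.0
time: 15.9
eef_pos: [414.6, 314.7, 102.3]
tcp_rot: [3.141, 0.002, -2.55]
force: [0.2, -0.8, -1.8]
gripper_width: 0.181
finger_force: 40.0
[ 0.24879058 -0.80865993 -1.78912063] [ 7.3280e-01 -5.4670e-01  1.3057e+00  4.0000e-04  2.0000e-03  6.0000e-04]
```

```bash
python3 steer.py '[[0,0,-0.4,3,0,0.001,0],[0,0,-0.4,7,0,0.001,0],[0,0,-0.4,10,0,0.001,0],[0,0,-0.4,12,0,0.001,0],[0,0,-0.4,14,0,0.001,0],[0,0,-0.4,16,0,0.001,0],[0,0,-0.4,18,0,0.001,0],[0,0,-0.4,19.5,0,0.001,0]]';python3 steer.py '[[0,0,0,0,0,0,0],[0,0,0,0,0,0,0],[0,0,0,0,0,0,0]]'
python3 - <<'E'
from h import *
f=[]
for i in range(1):
    s=bot.state();print(s["force"],s["wrist_torque"],rel([414.3,313.8,82],3.7326))
S=bot.get_image("scene")
c=big(mask(S,(0,50,80),(12,255,255),(330,230,430,310)));print(cen(c),cv2.boundingRect(c))
m=mask(S,(0,40,90),(6,200,255),(330,230,430,310))|mask(S,(172,40,90),(180,200,255),(330,230,430,310));c=big(m);print(cen(c),cv2.contourArea(c),plane(S,[cen(c)],46))
E
```

```text
time: 16.7
eef_pos: [414.4, 314.1, 81.6]
tcp_rot: [3.141, -0.001, -2.55]
force: [-0.2, 0.0, -2.0]
gripper_width: 0.179
finger_force: 40.0
time: 17.0
eef_pos: [414.4, 314.1, 81.8]
tcp_rot: [3.141, -0.001, -2.55]
force: [-1.3, -0.7, -1.6]
gripper_width: 0.179
finger_force: 40.0
[-1.33330784 -0.66527757 -1.62554267] [0.0481869  0.06470853 0.01018736] [ 0.2426 -0.1617 -0.1593  0.0004 -0.0005  0.0005]
(391.0668449197861, 257.31105169340464) (377, 249, 29, 18)
(390.9387840670859, 257.3077568134172) 397.5 [[464.72305973 353.72544934  46.        ]]
```

```bash
python3 - <<'E'
from h import *
S=bot.get_image("scene")
m=mask(S,(0,40,90),(6,170,255),(330,230,430,310))|mask(S,(172,40,90),(180,170,255),(330,230,430,310))
for r in range(246,270): print(r,''.join('#' if x else '.' for x in m[r,365:412]))
h=cv2.cvtColor(S["image"],cv2.COLOR_BGR2HSV);print(h[257,370:412].tolist())
o=big(mask(S,(7,171,120),(18,255,255),(340,240,420,300)));print("org",cen(o),cv2.boundingRect(o),cv2.minAreaRect(o))
for z in(44,46,50):print(plane(S,[[391,258]],z)[0].round(1),plane(S,[cen(o)],z)[0].round(1))
E
```

```text
246 ...............................................
247 ...............................................
248 ........................##.....................
249 ..................##############...............
250 ................###################............
251 ..............#######################..........
252 .............#########################.........
253 .............##########################........
254 .............###########################.......
255 ............############################.......
256 ............#############################......
257 ............#############################......
258 ............#############################......
259 .............############################......
260 .............###########################.......
261 ..............##########################.......
262 ..............#########################........
263 ................######################.........
264 .................#####################.........
265 ..................##################...........
266 .....................#############.............
267 ....
[... 310 characters left out ...]
, 169], [3, 86, 169], [2, 85, 168], [2, 85, 168], [3, 89, 167], [3, 89, 166], [3, 89, 166], [2, 88, 165], [3, 90, 164], [3, 90, 164], [2, 90, 162], [3, 91, 162], [3, 93, 162], [3, 93, 162], [3, 92, 161], [3, 92, 161], [3, 93, 159], [2, 94, 160], [3, 94, 160], [3, 94, 160], [2, 95, 159], [3, 95, 159], [3, 97, 158], [3, 92, 156], [2, 55, 148], [15, 7, 138], [50, 6, 138], [50, 6, 137], [60, 7, 142], [60, 7, 146], [45, 7, 145]]
org (374.1666666666667, 269.51767676767673) (361, 263, 27, 13) ((374.0000305175781, 269.5), (28.230886459350586, 3.807887077331543), 23.198589324951172)
[464.3 353.3  44. ] [510.8 377.   44. ]
[465.6 355.9  46. ] [512.  379.4  46. ]
[468.3 361.   50. ] [514.2 384.4  50. ]
```

```bash
python3 - <<'E'
from h import *
S=bot.get_image("scene");h=cv2.cvtColor(S["image"],cv2.COLOR_BGR2HSV)
for c in(365,370,374,380,385): print(c,[tuple(int(v) for v in h[r,c]) for r in range(260,282)])
E
```

```text
365 [(60, 7, 144), (60, 5, 150), (26, 12, 150), (12, 83, 163), (13, 157, 175), (14, 179, 174), (13, 192, 145), (12, 195, 123), (13, 198, 120), (13, 205, 117), (13, 204, 101), (9, 131, 64), (30, 12, 64), (30, 4, 120), (40, 6, 130), (30, 4, 121), (30, 4, 116), (40, 7, 115), (45, 5, 112), (40, 7, 113), (30, 7, 113), (30, 4, 118)]
370 [(60, 7, 150), (60, 5, 149), (60, 7, 149), (60, 5, 142), (23, 16, 124), (11, 106, 139), (13, 172, 168), (13, 182, 175), (13, 196, 147), (12, 177, 124), (11, 71, 132), (8, 7, 143), (98, 7, 148), (102, 9, 149), (102, 9, 149), (105, 7, 147), (98, 7, 145), (96, 9, 139), (98, 8, 123), (60, 5, 111), (40, 7, 112), (30, 6, 119)]
374 [(60, 4, 135), (50, 7, 110), (60, 6, 87), (60, 9, 83), (80, 9, 88), (90, 5, 98), (9, 51, 104), (12, 158, 152), (13, 183, 173), (13, 187, 169), (13, 197, 140), (10, 144, 124), (8, 29, 134), (90, 2, 142), (98, 8, 134), (100, 7, 103), (105, 6, 82), (105, 12, 85), (108, 14, 94), (114, 12, 103), (108, 12, 106), (105, 15, 105)]
380 [(3, 73, 150), (4, 63, 126), (4, 55, 115), (5, 41, 118), (10, 12, 130), (30, 4, 137), (75, 4, 141), (102, 9, 140), (165, 5, 113), (10, 109, 133), (12, 174, 166), (14, 184, 175), (13, 192, 155), (12, 197, 128), (12, 204, 119), (12, 204, 119), (12, 203, 118), (12, 187, 117), (9, 97, 110), (174, 12, 104), (108, 12, 107), (110, 14, 108)]
385 [(3, 88, 166), (3, 89, 163), (2, 84, 151), (4, 71, 132), (4, 60, 119), (3, 51, 116), (4, 29, 124), (15, 7, 137), (80, 6, 139), (98, 8, 135), (100, 7, 113), (10, 59, 116), (12, 154, 162), (13, 184, 173), (13, 191, 156), (12, 202, 130), (12, 200, 120), (13, 207, 117), (13, 207, 117), (12, 188, 118), (11, 99, 126), (21, 18, 139)]
```

```bash
cat > f.py <<'E'
from h import *
s=bot.state();X=np.array([np.cos(.591),np.sin(.591),0]);Y=np.array([-X[1],X[0],0]);q=s["eef_pos"]-[484.1,360.6,0]
print("F along X %.2f Y %.2f z %.2f | handle x %.2f y %.2f z %.2f yaw %.4f ty %.3f"%(s["force"]@X,s["force"]@Y,s["force"][2],q@X,q@Y,q[2],s["tcp_rot"][2],s["wrist_torque"]@Y))
E
python3 f.py; python3 steer.py '[[0,-1,0,0,0,0,0],[0,-2.5,0,0,0,0,0],[0,-4,0,0,0,0,0],[0,-5.5,0,0,0,0,0],[0,-7,0,0,0,0,0],[0,-8,0,0,0,0,0],[0,-9,0,0,0,0,0],[0,-10,0,0,0,0,0]]' >/dev/null; python3 f.py; python3 steer.py '[[0,-0.7,0,0,0,0,0],[0,-1.4,0,0,0,0,0]]' >/dev/null; python3 f.py;python3 steer.py '[[0,-0.5,0,0,0,0,0],[0,-1,0,0,0,0,0]]' >/dev/null; python3 f.py
```

```text
F along X -0.18 Y -0.23 z -1.31 | handle x -83.83 y 0.17 z 81.77 yaw -2.5501 ty -0.004
F along X -1.29 Y 0.13 z -0.83 | handle x -73.84 y 0.18 z 81.63 yaw -2.5501 ty 0.024
F along X -0.33 Y 0.49 z -2.10 | handle x -72.45 y 0.20 z 81.62 yaw -2.5501 ty 0.102
F along X 0.26 Y -0.21 z -1.32 | handle x -71.47 y 0.21 z 81.62 yaw -2.5501 ty 0.089
```

```bash
for i in 1; do python3 steer.py '[[0,-0.5,0,0,0,0,0],[0,-1,0,0,0,0,0]]' >/dev/null; python3 f.py; python3 steer.py '[[0,-0.5,0,0,0,0,0],[0,-1,0,0,0,0,0]]' >/dev/null; python3 f.py;python3 steer.py '[[0,-0.5,0,0,0,0,0],[0,-1,0,0,0,0,0]]' >/dev/null; python3 f.py; python3 steer.py '[[0,-0.5,0,0,0,0,0]]' >/dev/null; python3 f.py;python3 steer.py '[[0,-0.5,0,0,0,0,0]]' >/dev/null; python3 f.py; done
```

```text
F along X 1.12 Y -0.53 z -1.55 | handle x -70.49 y 0.19 z 81.60 yaw -2.5501 ty 0.063
F along X -0.88 Y -0.55 z -1.11 | handle x -69.48 y 0.23 z 81.61 yaw -2.5500 ty 0.034
F along X -0.23 Y -0.12 z -0.90 | handle x -68.45 y 0.19 z 81.63 yaw -2.5501 ty 0.058
F along X -0.77 Y 0.17 z -2.17 | handle x -67.93 y 0.20 z 81.65 yaw -2.5501 ty 0.015
F along X -0.51 Y -0.50 z -1.31 | handle x -67.45 y 0.19 z 81.63 yaw -2.5501 ty 0.052
```

Noise is about ±1 N. I'll continue in 0.4 mm steps, each typed, with a check between them.

```bash
python3 steer.py '[[0,-0.4,0,0,0,0,0]]' >/dev/null; python3 f.py; python3 steer.py '[[0,-0.4,0,0,0,0,0]]' >/dev/null; python3 f.py; python3 steer.py '[[0,-0.4,0,0,0,0,0]]' >/dev/null; python3 f.py; python3 steer.py '[[0,-0.4,0,0,0,0,0]]' >/dev/null; python3 f.py;  python3 steer.py '[[0,-0.4,0,0,0,0,0]]' >/dev/null; python3 f.py
```

```text
F along X 0.44 Y -0.37 z -1.31 | handle x -67.03 y 0.19 z 81.65 yaw -2.5501 ty 0.067
F along X -0.79 Y -0.71 z -0.63 | handle x -66.66 y 0.20 z 81.63 yaw -2.5501 ty 0.080
F along X -0.14 Y -0.68 z -1.32 | handle x -66.28 y 0.21 z 81.60 yaw -2.5501 ty 0.113
F along X 0.49 Y 0.02 z -1.37 | handle x -65.86 y 0.20 z 81.63 yaw -2.5501 ty 0.147
F along X 0.03 Y 0.56 z -1.39 | handle x -65.46 y 0.21 z 81.63 yaw -2.5500 ty 0.032
```

```bash
echo 'import sys; sys.exit(1 if s["force"]@X<-2.2 else 0)' >> f.py
python3 steer.py '[[0,-0.3,0,0,0,0,0]]' >/dev/null; python3 f.py && python3 steer.py '[[0,-0.3,0,0,0,0,0]]' >/dev/null && python3 f.py && python3 steer.py '[[0,-0.3,0,0,0,0,0]]' >/dev/null && python3 f.py && python3 steer.py '[[0,-0.3,0,0,0,0,0]]' >/dev/null && python3 f.py && python3 steer.py '[[0,-0.3,0,0,0,0,0]]' >/dev/null && python3 f.py && python3 steer.py '[[0,-0.3,0,0,0,0,0]]' >/dev/null && python3 f.py && python3 steer.py '[[0,-0.3,0,0,0,0,0]]' >/dev/null && python3 f.py && python3 steer.py '[[0,-0.3,0,0,0,0,0]]' >/dev/null && python3 f.py
```

```text
F along X 0.42 Y -1.15 z -1.81 | handle x -65.17 y 0.20 z 81.62 yaw -2.5500 ty 0.009
F along X -0.42 Y -1.05 z -1.71 | handle x -64.86 y 0.18 z 81.65 yaw -2.5501 ty 0.052
F along X -0.64 Y -0.79 z -0.95 | handle x -64.58 y 0.18 z 81.62 yaw -2.5501 ty 0.061
F along X -0.06 Y -0.06 z -1.77 | handle x -64.28 y 0.22 z 81.65 yaw -2.5501 ty 0.050
F along X 0.71 Y -0.40 z -1.86 | handle x -63.99 y 0.19 z 81.61 yaw -2.5501 ty 0.056
F along X 0.43 Y -0.06 z -0.54 | handle x -63.66 y 0.21 z 81.65 yaw -2.5500 ty 0.075
F along X -0.09 Y -0.00 z -0.83 | handle x -63.37 y 0.21 z 81.63 yaw -2.5501 ty 0.094
F along X 0.53 Y 0.56 z -2.29 | handle x -63.08 y 0.19 z 81.63 yaw -2.5501 ty 0.146
```

```bash
cat > v.py <<'E'
from h import *
S=bot.get_image("scene")
m=mask(S,(0,40,90),(6,170,255),(330,230,430,310))|mask(S,(172,40,90),(180,170,255),(330,230,430,310))
o=big(mask(S,(7,171,120),(18,255,255),(340,240,420,300)));c=big(m);p=plane(S,[cen(c)],48.3)[0];q=plane(S,[cen(o)],55)[0]
X=np.array([np.cos(.591),np.sin(.591),0]);Y=np.array([-X[1],X[0],0]);O=np.array([484.1,360.6,0])
print("dish px",cen(c),"x %.2f y %.2f"%((p-O)@X,(p-O)@Y),"org",cen(o),cv2.boundingRect(o),"x %.2f y %.2f"%((q-O)@X,(q-O)@Y))
E
python3 v.py; python3 steer.py '[[0,-0.3,0,0,0,0,0]]' >/dev/null; python3 f.py && python3 steer.py '[[0,-0.3,0,0,0,0,0]]' >/dev/null && python3 f.py && python3 steer.py '[[0,-0.3,0,0,0,0,0]]' >/dev/null && python3 f.py && python3 steer.py '[[0,-0.3,0,0,0,0,0]]' >/dev/null && python3 f.py && python3 steer.py '[[0,-0.3,0,0,0,0,0]]' >/dev/null && python3 f.py && python3 steer.py '[[0,-0.3,0,0,0,0,0]]' >/dev/null && python3 f.py; python3 v.py
```

```text
dish px (387.5439034540158, 261.6770703287557) x -0.36 y 8.88 org (374.5226666666666, 269.6693333333333) (361, 263, 27, 13) x 44.07 y 7.23
F along X 0.30 Y -0.31 z -1.55 | handle x -62.79 y 0.20 z 81.66 yaw -2.5501 ty 0.109
F along X 1.08 Y -0.09 z -1.90 | handle x -62.49 y 0.20 z 81.61 yaw -2.5501 ty -0.001
F along X -1.02 Y 0.08 z -1.79 | handle x -62.18 y 0.20 z 81.63 yaw -2.5501 ty 0.013
F along X -0.60 Y 1.08 z -1.71 | handle x -61.88 y 0.19 z 81.65 yaw -2.5501 ty 0.066
F along X 0.02 Y -0.31 z -1.83 | handle x -61.57 y 0.19 z 81.62 yaw -2.5501 ty 0.072
F along X -0.63 Y 0.49 z -2.24 | handle x -61.27 y 0.20 z 81.63 yaw -2.5501 ty 0.060
dish px (387.3157894736842, 261.9406850459482) x 0.66 y 8.97 org (374.6519607843137, 269.85784313725486) (361, 263, 27, 14) x 44.41 y 7.73
```

```bash
python3 steer.py '[[0,-0.3,0,0,0,0,0]]' >/dev/null; python3 f.py && python3 steer.py '[[0,-0.3,0,0,0,0,0]]' >/dev/null && python3 f.py && python3 steer.py '[[0,-0.3,0,0,0,0,0]]' >/dev/null && python3 f.py && python3 steer.py '[[0,-0.3,0,0,0,0,0]]' >/dev/null && python3 f.py && python3 steer.py '[[0,-0.3,0,0,0,0,0]]' >/dev/null && python3 f.py && python3 steer.py '[[0,-0.3,0,0,0,0,0]]' >/dev/null && python3 f.py&& python3 steer.py '[[0,-0.3,0,0,0,0,0]]' >/dev/null && python3 f.py; python3 v.py
python3 - <<'E'
from h import *
print(bot.state()["time"])
S=bot.get_image("scene");A=cv2.imread("pics/scene0.png")
h=lambda I,r,c:cv2.cvtColor(I,cv2.COLOR_BGR2HSV)[r,c].tolist()
# orange bright column centroid, before/now
for I in(A,S["image"]):
    H=cv2.cvtColor(I,cv2.COLOR_BGR2HSV).astype(float);out=[]
    for c in(363,366,370,381,384,386):
        w=np.where((abs(H[258:284,c,0]-13)<5),H[258:284,c,1],0);w=w*(H[258:284,c,2]>125);out.append(round(float((w*np.arange(258,284)).sum()/w.sum()),2))
    print(out)
E
```

```text
F along X -0.00 Y -0.68 z -1.76 | handle x -60.99 y 0.20 z 81.66 yaw -2.5500 ty -0.008
F along X -0.07 Y -0.92 z -1.51 | handle x -60.70 y 0.19 z 81.59 yaw -2.5501 ty 0.099
F along X -1.35 Y 1.07 z -0.52 | handle x -60.37 y 0.20 z 81.64 yaw -2.5501 ty 0.109
F along X -0.05 Y -0.60 z -1.53 | handle x -60.05 y 0.17 z 81.68 yaw -2.5501 ty 0.034
F along X -1.09 Y -0.21 z -0.56 | handle x -59.79 y 0.19 z 81.61 yaw -2.5501 ty 0.040
F along X 0.48 Y -0.37 z -1.57 | handle x -59.49 y 0.21 z 81.61 yaw -2.5501 ty 0.105
F along X -0.71 Y -0.24 z -1.48 | handle x -59.17 y 0.19 z 81.63 yaw -2.5501 ty 0.068
dish px (387.087993064586, 262.3658430862592) x 2.12 y 9.34 org (374.16923076923075, 269.6051282051282) (361, 263, 27, 15) x 44.29 y 6.61
21.9
[263.79, 264.93, 267.08, 271.62, 272.74, 273.65]
[263.8, 265.5, 267.06, 271.6, 273.26, 273.81]
```

```bash
python3 steer.py '[[0,-0.3,0,0,0,0,0]]' >/dev/null; python3 f.py && python3 steer.py '[[0,-0.3,0,0,0,0,0]]' >/dev/null && python3 f.py && python3 steer.py '[[0,-0.3,0,0,0,0,0]]' >/dev/null && python3 f.py && python3 steer.py '[[0,-0.3,0,0,0,0,0]]' >/dev/null && python3 f.py && python3 steer.py '[[0,-0.3,0,0,0,0,0]]' >/dev/null && python3 f.py && python3 steer.py '[[0,-0.3,0,0,0,0,0]]' >/dev/null && python3 f.py&& python3 steer.py '[[0,-0.3,0,0,0,0,0]]' >/dev/null && python3 f.py; python3 v.py
```

```text
F along X -0.46 Y 0.03 z -1.53 | handle x -58.88 y 0.19 z 81.65 yaw -2.5501 ty 0.055
F along X -0.99 Y 0.08 z -0.95 | handle x -58.64 y 0.20 z 81.60 yaw -2.5501 ty 0.248
F along X -2.71 Y -0.59 z 0.91 | handle x -58.56 y 0.21 z 81.63 yaw -2.5501 ty 0.416
dish px (387.0791993037423, 262.4656222802437) x 2.41 y 9.49 org (374.3044619422572, 269.6089238845144) (361, 263, 27, 14) x 44.15 y 6.81
```

```bash
python3 steer.py '[[0,0,0,0,0,0,0],[0,0,0,0,0,0,0]]' >/dev/null; python3 f.py; python3 steer.py '[[0,-0.15,0,0,0,0,0],[0,-0.15,0,0,0,0,0]]'>/dev/null; python3 f.py
```

```text
F along X -2.28 Y 0.09 z 0.43 | handle x -58.54 y 0.22 z 81.60 yaw -2.5500 ty 0.502
F along X -5.33 Y -0.92 z 1.04 | handle x -58.48 y 0.17 z 81.60 yaw -2.5501 ty 0.808
```

```bash
python3 steer.py '[[0,0,0,0,0,0,0],[0,0,0,0,0,0,0]]' >/dev/null; python3 f.py;  python3 steer.py '[[0,0,0,0,0,0,0],[0,0,0,0,0,0,0],[0,0,0,0,0,0,0]]' >/dev/null; python3 f.py; python3 v.py
```

```text
F along X -4.80 Y -0.70 z 1.32 | handle x -58.46 y 0.20 z 81.59 yaw -2.5500 ty 0.966
F along X -4.90 Y 0.00 z 0.97 | handle x -58.46 y 0.20 z 81.59 yaw -2.5501 ty 0.952
dish px (387.0395698924731, 262.5075268817204) x 2.58 y 9.50 org (374.3359580052493, 269.70341207349077) (361, 264, 27, 12) x 44.36 y 7.01
```

```bash
python3 steer.py '[[0,0.5,0,0,0,0,0],[0,1.2,0,0,0,0,0],[0,2,0,1,0,0,0],[0,4,0,3,0,0,0],[0,7,0,5,0,0,0],[0,11,0,6,0,0,0],[0,16,0,6,0,0,0],[0,22,0,6,0,0,0]]'; python3 steer.py '[[0,8,0,0,0,0,0],[0,18,0,0,0,0,0],[0,30,0,0,0,0,0],[0,44,0,0,0,0,0],[0,60,0,0,0,0,0],[0,74,0,0,0,0,0],[0,85,0,0,0,0,0],[0,88,0,0,0,0,0]]'; python3 f.py; python3 v.py
python3 - <<'E'
from h import *
print(bot.state()["joint_pos"])
E
```

```text
time: 24.05
eef_pos: [417.0, 315.9, 75.6]
tcp_rot: [3.141, -0.001, -2.55]
force: [-0.4, 0.0, -0.7]
gripper_width: 0.179
finger_force: 40.0
time: 24.85
eef_pos: [343.4, 266.5, 75.8]
tcp_rot: [3.141, -0.0, -2.55]
force: [1.0, -0.1, -3.1]
gripper_width: 0.182
finger_force: 40.0
F along X 0.78 Y -0.65 z -3.12 | handle x -169.27 y 0.20 z 75.83 yaw -2.5500 ty -0.065
dish px (387.0876511226252, 262.49784110535404) x 2.49 y 9.56 org (374.46723646723643, 269.6210826210826) (361, 263, 27, 13) x 44.00 y 7.07
[ 5.81179623e-01 -3.39885422e-01  1.91663482e+00  3.74322676e-04
  1.56508783e+00 -1.58114257e+00]
```

```bash
python3 steer.py '[[0,0,0,-30,0,0,0],[0,0,0,-70,0,0,0],[0,0,0,-105,0,0,0],[0,0,0,-105,0,0,0]]' >/dev/null; python3 steer.py '[[0,3,-23,0,0,0,0.14],[0,6,-46,0,0,0,0.28],[0,9,-69,0,0,0,0.42],[0,12,-92,0,0,0,0.56],[0,15,-115,0,0,0,0.7],[0,18,-138,0,0,0,0.84],[0,21,-161,0,0,0,0.98],[0,24,-184,0,0,0,1.12]]'; python3 steer.py '[[0,0,0,0,0,0,0.14],[0,0,0,0,0,0,0.28],[0,0,0,0,0,0,0.42],[0,0,0,0,0,0,0.55],[0,0,0,0,0,0,0.55],[0,0,0,0,0,0,0.55]]'
python3 - <<'E'
from h import *
print(bot.state()["joint_pos"],rel([426.1,100.5,55],2.0626))
E
```

```text
time: 26.1
eef_pos: [427.4, 100.0, 179.3]
tcp_rot: [-3.14, -0.002, 2.607]
force: [0.7, -0.3, -1.5]
gripper_width: 0.183
finger_force: 40.0
time: 26.7
eef_pos: [427.0, 100.9, 179.8]
tcp_rot: [-3.14, -0.001, 2.067]
force: [0.5, 0.0, -1.7]
gripper_width: 0.178
finger_force: 40.0
[ 1.54477879e-01 -3.52587993e-01  1.74226608e+00 -1.03956583e-05
  1.75390265e+00 -3.41292240e-01] [ 1.260000e-02 -7.933000e-01  1.248243e+02 -1.900000e-03 -7.000000e-04
  4.000000e-03]
```

```bash
python3 steer.py '[[0,0,-0.7,30,-0.0019,-0.0007,0.004],[0,0,-0.7,70,-0.0019,-0.0007,0.004],[0,0,-0.7,100,-0.0019,-0.0007,0.004],[0,0,-0.7,118,-0.0019,-0.0007,0.004],[0,0,-0.7,123,-0.0019,-0.0007,0.004],[0,0,-0.7,123,-0.0019,-0.0007,0.004],[0,0,-0.7,123,-0.0019,-0.0007,0.004]]'; python3 steer.py '[[0,0,0,1,0,0,0],[0,0,0,2,0,0,0],[0,0,0,2,0,0,0]]'
```

```text
time: 27.4
eef_pos: [427.2, 100.7, 59.0]
tcp_rot: [3.139, 0.001, 2.06]
force: [0.3, 0.9, -0.5]
gripper_width: 0.184
finger_force: 40.0
time: 27.7
eef_pos: [426.7, 100.6, 56.2]
tcp_rot: [3.14, 0.001, 2.059]
force: [-0.6, 0.5, -0.8]
gripper_width: 0.187
finger_force: 40.0
```

```bash
python3 steer.py '[[0,0,0,0.5,0,0,0],[0,0,0,1,0,0,0]]'
```

```text
time: 27.9
eef_pos: [426.5, 100.6, 54.8]
tcp_rot: [3.14, 0.0, 2.059]
force: [-1.0, 0.0, -1.5]
gripper_width: 0.178
finger_force: 40.0
```

```bash
python3 steer.py '[[0,0,0,0.4,0,0,0],[0,0,0,0.8,0,0,0]]';python3 steer.py '[[0,0,0,0.4,0,0,0],[0,0,0,0.8,0,0,0]]'; python3 steer.py '[[0,0,0,0.3,0,0,0],[0,0,0,0.3,0,0,0]]'
```

```text
time: 28.1
eef_pos: [426.4, 100.6, 53.8]
tcp_rot: [3.141, 0.0, 2.059]
force: [0.4, -0.3, -0.4]
gripper_width: 0.181
finger_force: 40.0
time: 28.3
eef_pos: [426.4, 100.6, 53.1]
tcp_rot: [3.141, 0.0, 2.059]
force: [0.2, 0.1, 2.8]
gripper_width: 0.177
finger_force: 40.0
time: 28.5
eef_pos: [426.5, 100.6, 53.1]
tcp_rot: [3.141, 0.0, 2.059]
force: [-1.4, 0.4, 0.9]
gripper_width: 0.185
finger_force: 40.0
```

Contact with the mat. Now open the gripper gently, rise, and look from above.

```bash
python3 steer.py '[[0.25,0,0,0,0,0,0],[0.35,0,0,0,0,0,0],[0.5,0,0,0,0,0,0],[0.6,0,0,0,0,0,0],[0.6,0,0,0,0,0,0]]' 10; python3 steer.py '[[0.6,0,0,-10,0,0,0],[0.6,0,0,-30,0,0,0],[0.6,0,0,-60,0,0,0],[0.6,0,0,-100,0,0,0],[0.6,0,0,-150,0,0,0],[0.6,0,0,-200,0,0,0],[0.6,0,0,-207,0,0,0],[0.6,0,0,-207,0,0,0]]'
python3 - <<'E'
from h import *
d=bot.get_image("wrist");T=bot.get_image("top");S=bot.get_image("scene")
print({k:cv2.boundingRect(big(mask(d,(18,100,60),(35,255,255),(280,130,360,220)))) for k in "y"})
m=mask(d,(0,0,110),(180,60,255),(292,145,344,258));m=cv2.morphologyEx(m|mask(d,(18,100,60),(35,255,255),(292,145,344,258)),cv2.MORPH_CLOSE,np.ones((5,5)))
print("blade",cv2.minAreaRect(plane(d,big(m)[:,0,:].astype(float),7)[:,:2].astype(np.float32)))
mm=cv2.convexHull(big(mask(d,(0,0,0),(180,255,70),(275,130,360,275))));print("mat",cv2.minAreaRect(plane(d,mm[:,0,:].astype(float),3)[:,:2].astype(np.float32)))
# dish & stop in top view
t=big(mask(T,(0,40,60),(6,170,255),(170,160,260,260))|mask(T,(172,40,60),(180,170,255),(170,160,260,260)))
o=big(mask(T,(7,171,120),(18,255,255),(180,170,250,250)));A={**T,"image":cv2.imread("pics/top0.png")};o0=big(mask(A,(7,171,120),(18,255,255),(180,170,250,250)))
X=np.array([np.cos(.591),np.sin(.591),0]);Y=np.array([-X[1],X[0],0]);O=np.array([484.1,360.6,0])
for n,c,z in(("dish",t,48.3),("org",o,55),("org0",o0,55)):
    p=plane(T,[cen(c)],z)[0]-O;print(n,cen(c),cv2.contourArea(c),p@X,p@Y)
g=big(mask(T,(40,40,80),(90,255,255),(410,130,500,200)));print("green",cen(g))
E
```

```text
time: 29.0
eef_pos: [426.5, 100.6, 52.8]
tcp_rot: [3.141, 0.0, 2.059]
force: [0.0, 0.6, -0.2]
gripper_width: 0.571
finger_force: 0.0
time: 29.8
eef_pos: [426.9, 100.7, 262.6]
tcp_rot: [3.136, 0.002, 2.059]
force: [-0.3, 0.5, -0.5]
gripper_width: 0.603
finger_force: 0.0
{'y': (308, 159, 17, 35)}
blade ((445.66748046875, 64.89298248291016), (35.58651351928711, 107.87469482421875), 27.978654861450195)
mat ((445.4054870605469, 64.43034362792969), (69.20401000976562, 148.2377166748047), 28.180580139160156)
dish (205.53241895261846, 210.99750623441398) 401.0 3.7444482317080947 6.657498689611728
org (200.51612903225808, 195.73655913978493) 31.0 39.482321713601564 -5.2469499756653235
org0 (199.33333333333334, 196.80740740740737) 45.0 38.9663157616234 -1.478935661074999
green (437.7546554934823, 160.55027932960894)
```

```bash
python3 steer.py '[[0.6,25,15,-37,0,0,-0.15],[0.6,50,30,-37,0,0,-0.3],[0.6,75,45,-37,0,0,-0.45],[0.6,100,60,-37,0,0,-0.6],[0.6,125,75,-37,0,0,-0.75],[0.6,150,90,-37,0,0,-0.9],[0.6,175,105,-37,0,0,-1.05],[0.6,187,109.5,-37,0,0,-1.2]]' >/dev/null; python3 steer.py '[[1,0,0,0,0,0,-0.15],[1,0,0,0,0,0,-0.3],[1,0,0,0,0,0,-0.45],[1,0,0,0,0,0,-0.48],[1,0,0,0,0,0,-0.48],[1,0,0,0,0,0,-0.48]]'
python3 - <<'E'
from h import *
d=bot.get_image("wrist");cv2.imwrite("pics/w7.png",d["image"]);np.save("w7.npy",d,allow_pickle=True)
m=mask(d,(0,40,60),(6,170,255),(250,140,400,270))|mask(d,(172,40,60),(180,170,255),(250,140,400,270));c=big(m)
e=cv2.fitEllipse(c);print("gel",e,cv2.contourArea(c))
o=big(mask(d,(5,150,100),(18,255,255),(280,225,370,285)));print("org",cv2.minAreaRect(o))
g=cv2.cvtColor(d["image"],cv2.COLOR_BGR2GRAY)
X=np.array([np.cos(.591),np.sin(.591),0]);Y=np.array([-X[1],X[0],0]);O=np.array([484.1,360.6,0])
p=plane(d,[e[0]],48.3)[0]-O;q=plane(d,[cv2.minAreaRect(o)[0]],55)[0]-O;print("dish",p@X,p@Y,"org",q@X,q@Y)
print(g[180,280:374].tolist());r=int(e[0][1]);print(r,g[r,280:374].tolist())
print(e[0][1], "col", g[225:275,int(e[0][0])].tolist())
E
```

```text
time: 31.35
eef_pos: [434.9, 316.9, 295.2]
tcp_rot: [-3.141, -0.002, -2.545]
force: [0.2, 0.8, -0.3]
gripper_width: 0.999
finger_force: 0.0
gel ((330.608642578125, 229.3407745361328), (45.3275032043457, 47.06092071533203), 89.33656311035156) 1674.0
org ((325.0, 258.5), (9.0, 50.0), 90.0)
dish 4.4888436361274735 5.90787261866186 org 38.4035208227231 -0.41123489257943646
[156, 159, 163, 140, 93, 94, 92, 90, 85, 53, 43, 89, 147, 142, 141, 136, 138, 142, 139, 135, 138, 137, 135, 139, 136, 145, 60, 90, 94, 92, 93, 93, 93, 92, 94, 93, 95, 94, 94, 95, 94, 88, 94, 93, 91, 93, 89, 95, 91, 94, 94, 88, 96, 90, 97, 92, 90, 92, 93, 95, 86, 94, 91, 94, 94, 97, 117, 142, 141, 142, 143, 139, 140, 143, 141, 140, 141, 138, 133, 140, 147, 66, 47, 48, 95, 97, 66, 61, 164, 155, 152, 155, 150, 150]
229 [154, 153, 158, 158, 138, 96, 93, 92, 91, 88, 48, 38, 119, 145, 142, 136, 136, 137, 135, 141, 146, 137, 150, 163, 165, 179, 131, 136, 120, 116, 119, 117, 114, 112, 118, 120, 122, 112, 118, 118, 118, 117, 116, 120, 119, 120, 120, 118, 118, 122, 116, 114, 118, 121, 117, 117, 114, 118, 118, 119, 117, 119, 115, 117, 118, 118, 112, 112, 114, 112, 115, 116, 115, 113, 107, 145, 166, 169, 171, 130, 64, 34, 98, 98, 61, 90, 162, 152, 152, 155, 150, 152, 148, 149]
229.3407745361328 col [117, 115, 120, 117, 116, 120, 123, 116, 121, 119, 120, 122, 121, 120, 119, 120, 122, 120, 115, 120, 122, 119, 117, 118, 117, 117, 114, 121, 148, 142, 158, 144, 144, 135, 112, 112, 108, 106, 111, 139, 140, 139, 139, 143, 141, 142, 143, 142, 140, 142]
```

The dish stands 6 mm off-centre toward +y, so I will redo the placing with the lifter: pick the dish up again, shift it, lower it, and push again.

```bash
python3 steer.py '[[1,16,-22,0,0,0,0.14],[1,32,-43,0,0,0,0.28],[1,48,-65,0,0,0,0.42],[1,64,-86,0,0,0,0.56],[1,80,-108,0,0,0,0.7],[1,96,-130,0,0,0,0.84],[1,112,-151,0,0,0,0.98],[1,127,-173,0,0,0,1.12]]' >/dev/null; python3 steer.py '[[0.6,0,0,30,0,0,0.14],[0.6,0,0,60,0,0,0.28],[0.6,0,0,90,0,0,0.42],[0.6,0,0,120,0,0,0.56],[0.6,0,0,120,0,0,0.56],[0.6,0,0,120,0,0,0.56],[0.6,0,0,120,0,0,0.56]]'
python3 - <<'E'
from h import *
print(rel([426.5,100.6,53],2.059))
E
```

```text
time: 32.9
eef_pos: [428.3, 102.7, 178.9]
tcp_rot: [3.138, 0.001, 2.062]
force: [-0.8, -0.6, 0.3]
gripper_width: 0.599
finger_force: 0.0
[-8.510000e-01 -3.070900e+00  1.258986e+02  3.700000e-03  1.400000e-03
  2.700000e-03]
```

```bash
python3 steer.py '[[0.6,-0.5,-2,20,0.0037,0.0014,0.0027],[0.6,-0.5,-2,50,0.0037,0.0014,0.0027],[0.6,-0.5,-2,80,0.0037,0.0014,0.0027],[0.6,-0.5,-2,105,0.0037,0.0014,0.0027],[0.6,-0.5,-2,118,0.0037,0.0014,0.0027],[0.6,-0.5,-2,124,0.0037,0.0014,0.0027],[0.6,-0.5,-2,124,0.0037,0.0014,0.0027]]'
python3 - <<'E'
from h import *
print(rel([426.5,100.6,53],2.059))
E
```

```text
time: 33.6
eef_pos: [426.7, 101.3, 53.5]
tcp_rot: [-3.14, -0.001, 2.057]
force: [-0.7, -0.6, 0.3]
gripper_width: 0.602
finger_force: 0.0
[-0.5837 -0.4824  0.5308 -0.002  -0.0008 -0.002 ]
```

```bash
python3 steer.py '[[0,0,0,0,0,0,0],[0,0,0,0,0,0,0],[0,0,0,0,0,0,0],[0,0,0,0,0,0,0],[0,0,0,0,0,0,0],[0,0,0,0,0,0,0]]' 40; python3 steer.py '[[0,0,0,-20,0,0,0],[0,0,0,-60,0,0,0],[0,0,0,-105,0,0,0],[0,0,0,-127,0,0,0],[0,0,0,-127,0,0,0]]'; python3 steer.py '[[0,24,1,0,0,0,-0.14],[0,48,2,0,0,0,-0.28],[0,72,3,0,0,0,-0.42],[0,96,4,0,0,0,-0.56],[0,120,5,0,0,0,-0.7],[0,144,6,0,0,0,-0.84],[0,168,7,0,0,0,-0.98],[0,188,8,0,0,0,-1.12]]'; python3 steer.py '[[0,0,0,0,0,0,-0.14],[0,0,0,0,0,0,-0.28],[0,0,0,0,0,0,-0.42],[0,0,0,0,0,0,-0.555],[0,0,0,0,0,0,-0.555],[0,0,0,0,0,0,-0.555],[0,0,0,0,0,0,-0.555]]'
python3 - <<'E'
from h import *
print(bot.state()["joint_pos"],rel([345.5,271.0,76],3.7326))
E
```

```text
time: 34.2
eef_pos: [426.3, 101.3, 53.0]
tcp_rot: [-3.139, -0.001, 2.056]
force: [-0.3, -0.0, 0.6]
gripper_width: 0.183
finger_force: 40.0
time: 34.7
eef_pos: [428.1, 101.5, 183.6]
tcp_rot: [3.138, 0.001, 2.056]
force: [-0.5, 0.2, -1.7]
gripper_width: 0.182
finger_force: 40.0
time: 35.5
eef_pos: [344.6, 271.9, 177.2]
tcp_rot: [-3.14, -0.006, -3.1]
force: [0.5, 0.2, -2.0]
gripper_width: 0.182
finger_force: 40.0
time: 36.2
eef_pos: [345.7, 271.1, 179.0]
tcp_rot: [3.14, -0.004, -2.554]
force: [0.2, 1.0, -1.7]
gripper_width: 0.184
finger_force: 40.0
[ 5.86654168e-01 -3.49364746e-01  1.74131328e+00  1.25260971e-03
  1.75370726e+00 -1.57103026e+00] [-2.315000e-01 -1.092000e-01  1.029507e+02  1.200000e-03 -4.100000e-03
 -3.900000e-03]
```

```bash
python3 steer.py '[[0,0,0,20,0.0012,-0.004,-0.004],[0,0,0,50,0.0012,-0.004,-0.004],[0,0,0,80,0.0012,-0.004,-0.004],[0,0,0,98,0.0012,-0.004,-0.004],[0,0,0,103,0.0012,-0.004,-0.004],[0,0,0,103,0.0012,-0.004,-0.004],[0,0,0,103,0.0012,-0.004,-0.004],[0,0,0,103,0.0012,-0.004,-0.004]]'; python3 f.py;python3 - <<'E'
from h import *
print(bot.state()["force"],rel([345.5,271.0,76],3.7326))
E
```

```text
time: 37.0
eef_pos: [346.3, 271.7, 78.5]
tcp_rot: [3.142, 0.004, -2.548]
force: [0.4, 0.3, -1.4]
gripper_width: 0.183
finger_force: 40.0
F along X 0.53 Y 0.05 z -1.43 | handle x -163.94 y 2.95 z 78.49 yaw -2.5481 ty 0.013
[ 0.41054379  0.33814738 -1.43415521] [ 1.0814 -0.1195  2.4835  0.      0.0039  0.0025]
```

```bash
python3 steer.py '[[0,-5,0,0,0,0,0],[0,-15,0,0,0,0,0],[0,-28,0,0,0,0,0],[0,-42,0,0,0,0,0],[0,-56,0,0,0,0,0],[0,-70,0,0,0,0,0],[0,-82,0,0,0,0,0],[0,-92,0,0,0,0,0]]'>/dev/null; python3 f.py; python3 steer.py '[[0,-4,0,0,0,0,0],[0,-7,0,0,0,0,0],[0,-7,0,0,0,0,0],[0,-7,0,0,0,0,0]]' >/dev/null; python3 f.py; python3 v.py
```

```text
F along X -0.13 Y 0.01 z -1.59 | handle x -71.43 y 3.19 z 77.01 yaw -2.5479 ty -0.006
F along X 0.12 Y -0.52 z -1.41 | handle x -66.01 y 3.24 z 77.10 yaw -2.5478 ty 0.032
dish px (387.1610680447889, 262.51248923341944) x 2.45 y 9.70 org (374.54068241469815, 269.76377952755905) (361, 263, 27, 14) x 44.29 y 7.41
```

```bash
python3 steer.py '[[0,-1.5,0,0,0,0,-0.0027],[0,-3,0,0,0,0,-0.0027],[0,-4.5,0,0,0,0,-0.0027],[0,-4.5,0,-2,0,0,-0.0027],[0,-4.5,0,-4,0,0,-0.0027],[0,-4.5,0,-6,0,0,-0.0027],[0,-4.5,0,-7.5,0,0,-0.0027],[0,-4.5,0,-9,0,0,-0.0027]]'>/dev/null; python3 f.py;python3 steer.py '[[0,0,0,-1,0,0,0],[0,0,0,-2,0,0,0],[0,0,0,-4,0,0,0],[0,0,0,-6,0,0,0],[0,0,0,-8,0,0,0],[0,0,0,-9,0,0,0],[0,0,0,-9,0,0,0]]'>/dev/null; python3 f.py; python3 v.py
```

```text
F along X -0.32 Y -0.47 z -2.07 | handle x -61.28 y 3.25 z 86.30 yaw -2.5451 ty 0.085
F along X -0.34 Y 0.62 z -2.44 | handle x -61.23 y 3.25 z 95.35 yaw -2.5451 ty 0.059
dish px (386.79636219849743, 259.0514037168841) x -7.03 y 3.23 org (373.7107438016529, 269.58953168044076) (361, 263, 27, 14) x 44.76 y 5.90
```

```bash
python3 steer.py '[[0,1,0,0,0,0,0.0055],[0,3,0,0,0,0,0.0055],[0,6,-0.5,0,0,0,0.0055],[0,9,-2,0,0,0,0.0055],[0,12,-3.5,0,0,0,0.0055],[0,14,-5,0,0,0,0.0055],[0,15,-6,0,0,0,0.0055],[0,15,-6.3,0,0,0,0.0055]]'>/dev/null; python3 steer.py '[[0,0,0,0,0,0,0],[0,0,0,0,0,0,0],[0,0,0,0,0,0,0]]'>/dev/null; python3 f.py; python3 v.py
```

```text
F along X -0.13 Y 0.03 z -1.81 | handle x -76.23 y -3.08 z 95.03 yaw -2.5505 ty -0.003
dish px (387.76599326599325, 254.3922558922559) x -21.95 y -3.45 org (373.6182795698925, 269.3306451612903) (361, 263, 27, 13) x 44.19 y 5.34
```

```bash
python3 steer.py '[[0,0,0,2,0,0,0],[0,0,0,4,0,0,0],[0,0,0,6,0,0,0],[0,0,0,8,0,0,0],[0,0,0,9.5,0,0,0],[0,0,0,11,0,0,0],[0,0,0,12.5,0,0,0],[0,0,0,13.5,0,0,0]]'>/dev/null; python3 steer.py '[[0,0,0,0,0,0,0],[0,0,0,0,0,0,0]]'>/dev/null; python3 f.py; python3 v.py
```

```text
F along X 0.92 Y -0.24 z -1.10 | handle x -76.22 y -3.11 z 81.66 yaw -2.5506 ty -0.021
dish px (387.4594936708861, 258.2379746835443) x -10.17 y 2.85 org (373.75535168195717, 269.5045871559633) (361, 263, 27, 13) x 44.49 y 5.83
```

```bash
python3 steer.py '[[0,0,0.7,0,0,0,0],[0,-0.5,1.5,0,0,0,0],[0,-2,2,0,0,0,0],[0,-3.5,2,0,0,0,0],[0,-5,2,0,0,0,0],[0,-6.5,2,0,0,0,0],[0,-8,2,0,0,0,0],[0,-9,2,0,0,0,0]]'>/dev/null; python3 f.py && python3 steer.py '[[0,-1,0,0,0,0,0],[0,-2,0,0,0,0,0],[0,-3,0,0,0,0,0],[0,-3.8,0,0,0,0,0]]'>/dev/null; python3 f.py && python3 steer.py '[[0,-0.5,0,0,0,0,0],[0,-1,0,0,0,0,0]]'>/dev/null; python3 f.py && python3 steer.py '[[0,-0.4,0,0,0,0,0]]'>/dev/null; python3 f.py; python3 v.py
```

```text
F along X -0.00 Y 1.08 z -0.64 | handle x -67.11 y -1.14 z 81.56 yaw -2.5506 ty 0.044
F along X -0.34 Y 0.81 z -1.51 | handle x -63.40 y -1.12 z 81.54 yaw -2.5506 ty 0.055
F along X -0.34 Y -0.24 z -1.57 | handle x -62.42 y -1.14 z 81.57 yaw -2.5506 ty 0.043
F along X -0.18 Y -0.92 z -1.51 | handle x -62.03 y -1.13 z 81.56 yaw -2.5506 ty 0.074
dish px (384.5129182549767, 260.83989834815753) x 0.76 y 2.77 org (374.76190476190476, 269.8597883597883) (361, 263, 27, 14) x 44.29 y 7.90
```

```bash
python3 steer.py '[[0,-0.3,0,0,0,0,0],[0,-0.7,0,0,0,0,0]]' >/dev/null; python3 f.py && python3 steer.py '[[0,-0.3,0,0,0,0,0],[0,-0.7,0,0,0,0,0]]' >/dev/null && python3 f.py && python3 steer.py '[[0,-0.3,0,0,0,0,0]]' >/dev/null && python3 f.py && python3 steer.py '[[0,-0.3,0,0,0,0,0]]' >/dev/null && python3 f.py && python3 steer.py '[[0,-0.3,0,0,0,0,0]]' >/dev/null && python3 f.py && python3 steer.py '[[0,-0.3,0,0,0,0,0]]' >/dev/null && python3 f.py&& python3 steer.py '[[0,-0.3,0,0,0,0,0]]' >/dev/null && python3 f.py && python3 steer.py '[[0,-0.3,0,0,0,0,0]]' >/dev/null && python3 f.py
```

```text
F along X -0.92 Y -0.36 z -2.29 | handle x -61.34 y -1.12 z 81.58 yaw -2.5506 ty 0.108
F along X 0.30 Y 0.59 z -1.59 | handle x -60.64 y -1.14 z 81.58 yaw -2.5506 ty 0.065
F along X -0.32 Y 0.65 z -2.40 | handle x -60.32 y -1.12 z 81.57 yaw -2.5506 ty 0.103
F along X 0.68 Y -0.31 z -2.31 | handle x -60.01 y -1.12 z 81.61 yaw -2.5505 ty 0.123
F along X -0.57 Y -0.56 z -1.80 | handle x -59.73 y -1.12 z 81.60 yaw -2.5506 ty 0.041
F along X -0.28 Y -0.36 z -1.55 | handle x -59.44 y -1.12 z 81.58 yaw -2.5506 ty 0.103
F along X -2.61 Y 0.25 z -0.73 | handle x -59.35 y -1.12 z 81.58 yaw -2.5505 ty 0.308
```

Contact at −59.35, as predicted, so the stop has not shifted. Press lightly and hold.

```bash
python3 steer.py '[[0,-0.25,0,0,0,0,0],[0,-0.25,0,0,0,0,0]]' >/dev/null; python3 f.py; python3 steer.py '[[0,0,0,0,0,0,0],[0,0,0,0,0,0,0],[0,0,0,0,0,0,0],[0,0,0,0,0,0,0],[0,0,0,0,0,0,0]]'; python3 f.py; python3 v.py
```

```text
F along X -3.49 Y -0.22 z 0.54 | handle x -59.27 y -1.12 z 81.58 yaw -2.5506 ty 0.666
time: 45.15
eef_pos: [435.6, 326.7, 81.6]
tcp_rot: [3.142, 0.001, -2.551]
force: [-4.4, -2.4, 1.1]
gripper_width: 0.18
finger_force: 40.0
F along X -5.05 Y 0.47 z 1.10 | handle x -59.22 y -1.13 z 81.59 yaw -2.5506 ty 0.997
dish px (383.8868092691622, 261.24554367201426) x 2.64 y 2.50 org (374.23918575063607, 269.53435114503816) (361, 263, 27, 13) x 44.03 y 6.59
```

```bash
python3 steer.py '[[0,0.5,0,0,0,0,0],[0,1.2,0,0,0,0,0],[0,2,0,1,0,0,0],[0,4,0.3,3,0,0,0],[0,7,0.6,5,0,0,0],[0,11,1,6,0,0,0],[0,16,1,6,0,0,0],[0,22,1,6,0,0,0]]'>/dev/null; python3 f.py; python3 steer.py '[[0,8,0,0,0,0,0],[0,18,0,0,0,0,0],[0,30,0,0,0,0,0],[0,44,0,0,0,0,0],[0,60,0,0,0,0,0],[0,74,0,0,0,0,0],[0,85,0,0,0,0,0],[0,88,0,0,0,0,0]]'; python3 f.py; python3 v.py; python3 steer.py '[[0,0,0,-30,0,0,0],[0,0,0,-70,0,0,0],[0,0,0,-105,0,0,0],[0,0,0,-105,0,0,0]]' >/dev/null; python3 steer.py '[[0,3,-23,0,0,0,0.14],[0,6,-46,0,0,0,0.28],[0,9,-69,0,0,0,0.42],[0,12,-92,0,0,0,0.56],[0,15,-115,0,0,0,0.7],[0,18,-138,0,0,0,0.84],[0,21,-161,0,0,0,0.98],[0,24,-184,0,0,0,1.12]]'>/dev/null; python3 steer.py '[[0,0,0,0,0,0,0.14],[0,0,0,0,0,0,0.28],[0,0,0,0,0,0,0.42],[0,0,0,0,0,0,0.55],[0,0,0,0,0,0,0.55],[0,0,0,0,0,0,0.55]]'
python3 - <<'E'
from h import *
print(rel([426.1,100.9,55],2.0626))
T=bot.get_image("top")
t=big(mask(T,(0,40,60),(6,170,255),(170,160,260,260))|mask(T,(172,40,60),(180,170,255),(170,160,260,260)))
X=np.array([np.cos(.591),np.sin(.591),0]);Y=np.array([-X[1],X[0],0]);O=np.array([484.1,360.6,0])
p=plane(T,[cen(t)],48.3)[0]-O;print("dish",cen(t),p@X,p@Y)
E
```

```text
F along X -0.38 Y 1.07 z -2.35 | handle x -81.37 y -0.09 z 75.50 yaw -2.5505 ty -0.026
time: 46.8
eef_pos: [343.0, 265.8, 75.5]
tcp_rot: [3.142, 0.002, -2.551]
force: [0.6, 0.5, -1.4]
gripper_width: 0.184
finger_force: 40.0
F along X 0.75 Y 0.04 z -1.43 | handle x -170.01 y -0.08 z 75.52 yaw -2.5505 ty 0.039
dish px (383.8857777777778, 261.3115555555555) x 2.83 y 2.61 org (374.21866666666665, 269.456) (361, 263, 27, 13) x 43.85 y 6.43
time: 48.65
eef_pos: [426.3, 100.1, 179.5]
tcp_rot: [3.141, -0.001, 2.066]
force: [-0.5, -0.4, -1.6]
gripper_width: 0.182
finger_force: 40.0
[ 6.968000e-01  2.005000e-01  1.245124e+02  3.000000e-04 -6.000000e-04
  3.500000e-03]
dish (207.95410930329575, 209.28327075511052) 3.857702867417293 -0.4625924758422584
```

```bash
python3 steer.py '[[0,0.5,0,30,0,0,0.0035],[0,0.5,0,70,0,0,0.0035],[0,0.5,0,100,0,0,0.0035],[0,0.5,0,118,0,0,0.0035],[0,0.5,0,123,0,0,0.0035],[0,0.5,0,123,0,0,0.0035],[0,0.5,0,123,0,0,0.0035]]'>/dev/null; python3 steer.py '[[0,0,0,0.6,0,0,0],[0,0,0,1.2,0,0,0],[0,0,0,1.2,0,0,0],[0,0,0,1.2,0,0,0]]'
```

```text
time: 49.8
eef_pos: [426.4, 100.7, 56.5]
tcp_rot: [3.14, -0.0, 2.059]
force: [-0.3, 1.0, -1.2]
gripper_width: 0.182
finger_force: 40.0
```

```bash
python3 steer.py '[[0,0,0,0.7,0,0,0],[0,0,0,1.4,0,0,0],[0,0,0,2,0,0,0],[0,0,0,2,0,0,0]]'; python3 steer.py '[[0,0,0,0.3,0,0,0],[0,0,0,0.6,0,0,0],[0,0,0,0.9,0,0,0]]'
```

```text
time: 50.2
eef_pos: [426.2, 100.7, 54.0]
tcp_rot: [3.14, -0.0, 2.059]
force: [0.4, -0.8, -0.4]
gripper_width: 0.18
finger_force: 40.0
time: 50.5
eef_pos: [426.3, 100.7, 53.3]
tcp_rot: [3.14, -0.0, 2.059]
force: [-0.1, 0.1, -2.1]
gripper_width: 0.181
finger_force: 40.0
```

```bash
python3 steer.py '[[0,0,0,0.3,0,0,0],[0,0,0,0.5,0,0,0],[0,0,0,0.5,0,0,0]]'; python3 steer.py '[[0.25,0,0,0,0,0,0],[0.35,0,0,0,0,0,0],[0.5,0,0,0,0,0,0],[0.6,0,0,0,0,0,0],[0.6,0,0,0,0,0,0]]' 10; python3 steer.py '[[0.6,0,0,-10,0,0,0],[0.6,0,0,-30,0,0,0],[0.6,0,0,-60,0,0,0],[0.6,0,0,-100,0,0,0],[0.6,0,0,-150,0,0,0],[0.6,0,0,-200,0,0,0],[0.6,0,0,-207,0,0,0],[0.6,0,0,-207,0,0,0]]'
python3 - <<'E'
from h import *
d=bot.get_image("wrist");T=bot.get_image("top")
m=mask(d,(0,0,110),(180,60,255),(292,145,344,258));m=cv2.morphologyEx(m|mask(d,(18,100,60),(35,255,255),(292,145,344,258)),cv2.MORPH_CLOSE,np.ones((5,5)))
print("blade",cv2.minAreaRect(plane(d,big(m)[:,0,:].astype(float),7)[:,:2].astype(np.float32)))
print("yel",cv2.boundingRect(big(mask(d,(18,100,60),(35,255,255),(280,130,360,220)))))
E
```

```text
time: 50.8
eef_pos: [426.3, 100.7, 53.0]
tcp_rot: [3.14, -0.0, 2.059]
force: [-1.3, -0.3, 0.5]
gripper_width: 0.181
finger_force: 40.0
time: 51.3
eef_pos: [426.3, 100.7, 52.8]
tcp_rot: [3.14, -0.0, 2.059]
force: [0.3, 0.3, 0.6]
gripper_width: 0.57
finger_force: 0.0
time: 52.1
eef_pos: [426.8, 100.6, 262.7]
tcp_rot: [3.135, 0.001, 2.059]
force: [0.4, -0.2, -0.7]
gripper_width: 0.599
finger_force: 0.0
blade ((445.2113952636719, 64.86488342285156), (36.01795196533203, 108.15547943115234), 28.501480102539062)
yel (308, 160, 17, 35)
```

```bash
python3 steer.py '[[0.6,25,15,-37,0,0,-0.15],[0.6,50,30,-37,0,0,-0.3],[0.6,75,45,-37,0,0,-0.45],[0.6,100,60,-37,0,0,-0.6],[0.6,125,75,-37,0,0,-0.75],[0.6,150,90,-37,0,0,-0.9],[0.6,175,105,-37,0,0,-1.05],[0.6,187,109.5,-37,0,0,-1.2]]' >/dev/null; python3 steer.py '[[1,0,0,0,0,0,-0.15],[1,0,0,0,0,0,-0.3],[1,0,0,0,0,0,-0.45],[1,0,0,0,0,0,-0.48],[1,0,0,0,0,0,-0.48],[1,0,0,0,0,0,-0.48]]'
python3 - <<'E'
from h import *
d=bot.get_image("wrist")
c=big(mask(d,(0,40,60),(6,170,255),(250,140,400,270))|mask(d,(172,40,60),(180,170,255),(250,140,400,270)));e=cv2.fitEllipse(c)
o=big(mask(d,(5,150,100),(18,255,255),(280,225,370,285)))
X=np.array([np.cos(.591),np.sin(.591),0]);Y=np.array([-X[1],X[0],0]);O=np.array([484.1,360.6,0])
p=plane(d,[e[0]],48.3)[0]-O;q=plane(d,[cv2.minAreaRect(o)[0]],55)[0]-O;print("dish",e[0],p@X,p@Y,"org",cv2.boundingRect(o),q@X,q@Y)
d1=np.load("w1.npy",allow_pickle=True).item();o=big(mask(d1,(5,150,100),(18,255,255),(280,225,370,285)));q=plane(d1,[cv2.minAreaRect(o)[0]],55)[0]-O;print("org before",q@X,q@Y)
E
```

```text
time: 53.6
eef_pos: [434.7, 316.8, 295.3]
tcp_rot: [3.141, -0.001, -2.545]
force: [0.3, 0.4, 0.3]
gripper_width: 0.995
finger_force: 0.0
dish (324.4554138183594, 229.47354125976562) 4.525226275056669 -1.0925202864216086 org (300, 254, 51, 10) 38.24643442509194 -0.24528827595790403
org before 38.48295371958952 0.10614437383483377
```

Dish centred within about 1 mm, stop unmoved, lifter on the mat. Handing in.

```bash
python3 -c "
from workcell import bot
print(bot.finish_job())"
```

```text
the job is handed in; nothing more can be done
None
```

I handed the job in at about 54 s: the red dish is against the orange stop, about 1 mm off the rail centreline, the stop unshifted within measurement, and the lifter stands released on its mat; the first placing was about 6 mm off-centre, so I fetched the lifter again, re-lifted the dish and repeated the push.

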